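Set the keeper bar of a rinse tank to gauge and hang the baskets

TASK

Turn the eccentric bolt of the rinse tank's keeper bar until the gauge plate just slides in the gap between the bar and the tank's front wall, with no more than about 2 mm of play, and check it by sliding the upright gauge, well down in the gap, from the bolt's half of the bar along to the other half. Then stand the gauge upright on the narrow top of its raised wooden rest, lengthwise along it and near its middle. After that hang every wire basket inside the tank by hooking its bent lip over the front wall, into the gap behind the keeper bar, upright and side by side, and leave the bolt as set.

Things in the scene. Friction and masses are not known exactly. Their poses are not given: they have to be found in the camera images.
- tank: fixed open steel rinse tank on the bench. Origin at bench height, x away from the robot. Outer faces x -50 to +60, y -120 to +120 mm, height 80, walls 4 thick, inner floor 4 mm up. The keeper bar runs along the outside of the front (-x) wall, over an aluminium ledge (top z=46 mm, x -100 to -50, y -120 to +148).
- rim_front (a point): fixed, on the top edge of the tank's front wall: middle of its length and of its 4 mm thickness (tank x=-48, y=0, z=80 mm); axes as the tank's. A basket that hangs right has its axes parallel to the tank's and its origin 26 to 32 mm beyond this point in x and 58 mm below it. The bar leaves room for three baskets, e.g. at y = -65, 0 and +65 mm.
- keeper_face (a point): middle of the brass keeper bar's inner face (towards the tank), z=70 mm. The bar is 200 mm long (tank y -100 to +100), 12 thick, z 50 to 76 mm, parallel to the front wall. Gap = (-50 mm) - (this point's x in the tank's frame). The bolt moves the bar along tank x only. (A bench lamp, part of the room, hangs at z 0.65 m over the work, x 0.57 to 0.67 m: keep the wrist below it.)
- bolt (a joint): angle of the upright eccentric bolt, rad, -1.1 to 1.1, positive counterclockwise from above, which opens the gap: gap = 13 mm + 7 mm x angle. It starts too tight (-1.0 to -0.2), stays where it is left and takes about 0.12 N m to turn. The gauge slides with up to 2 mm of play at 0.35 to 0.57 rad.
- bolt_grip (a point): on the bolt's axis (tank x=-83, y=+125 mm), z=102 mm. The bolt's grip is a dark steel bar 46 mm long x 14 mm thick, z 86 to 112 mm; this point's x axis runs along the bar, y across it; at angle 0 they are parallel to the tank's x and y.
- gauge: gauge plate, 15 thick (x) x 80 long (y) x 75 mm high, standing upright on its long edge, 160 g; lowest 4 mm narrowed to 12 mm thick; the upper half (z above 38) is a black grip 60 mm long and 15 mm thick, to be pinched across x. Origin: centre of its underside. Either side may face the wall. In the gap it can stand on the ledge.
- rest: fixed raised wooden rest for the gauge: base 60 (x) x 94 (y) x 10 mm, narrow web, flat top 30 wide (x) x 88 long (y) at z=60 mm. Origin: centre of its underside; the gauge stands along its y axis. (Part of the room: a motor hangs on a pole right in front of the bench at about x 0.23 to 0.36 m, y -0.19 to -0.07 m, up to z 0.75 m; an arm that starts right of it must fold back to pass.)
- basket_1: hook-on wire basket, 44 (x) x 54 (y) x 40 mm, 120 g, heavy floor, may be absent; all alike. Origin: centre of base. At -x a back strap (outer face x=-24) bends over outwards as a lip 46 mm wide, its underside at z=58, top z=62; its skirt (x -38 to -34) reaches down to z=44: a 10 mm slot to go over the wall. Wooden bail grip along y: 10 thick (x) x 56 x 14 mm, centre x=0, z=95; pinch it across x from above.
- basket_2: hook-on wire basket, 44 (x) x 54 (y) x 40 mm, 120 g, heavy floor, may be absent; all alike. Origin: centre of base. At -x a back strap (outer face x=-24) bends over outwards as a lip 46 mm wide, its underside at z=58, top z=62; its skirt (x -38 to -34) reaches down to z=44: a 10 mm slot to go over the wall. Wooden bail grip along y: 10 thick (x) x 56 x 14 mm, centre x=0, z=95; pinch it across x from above.
- basket_3: hook-on wire basket, 44 (x) x 54 (y) x 40 mm, 120 g, heavy floor, may be absent; all alike. Origin: centre of base. At -x a back strap (outer face x=-24) bends over outwards as a lip 46 mm wide, its underside at z=58, top z=62; its skirt (x -38 to -34) reaches down to z=44: a 10 mm slot to go over the wall. Wooden bail grip along y: 10 thick (x) x 56 x 14 mm, centre x=0, z=95; pinch it across x from above.
Things that resemble listed ones, but are neither listed nor needed, are in the scene too. What is shaped like the basket_3 but purple is not meant.

How it is judged (in metres and radians):
On the way, in this order (a step that is already met when the one before it is completed fails the run):
1. with the gap set (15.2 to 18 mm) the gauge stands in the gap in the bolt's half of the keeper bar (x of keeper_face in the frame of tank between -0.068 and -0.0652 m and x of gauge in the frame of tank between -0.064 and -0.0545 m and y of gauge in the frame of tank between 0.02 and 0.075 m and z of gauge in the frame of tank between 0.04 and 0.064 m and angle between the y axis of gauge and the y axis of tank, either way round below 0.15 rad), for 0.1 s.
2. with the gap still so, the gauge is in the gap at the middle of the bar, on its way along (x of keeper_face in the frame of tank between -0.068 and -0.0652 m and x of gauge in the frame of tank between -0.064 and -0.0545 m and y of gauge in the frame of tank between -0.016 and 0.016 m and z of gauge in the frame of tank between 0.04 and 0.064 m and angle between the y axis of gauge and the y axis of tank, either way round below 0.15 rad), for 0.05 s.
3. with the gap still so, the gauge has been slid along to the other half (x of keeper_face in the frame of tank between -0.068 and -0.0652 m and x of gauge in the frame of tank between -0.064 and -0.0545 m and y of gauge in the frame of tank between -0.075 and -0.02 m and z of gauge in the frame of tank between 0.04 and 0.064 m and angle between the y axis of gauge and the y axis of tank, either way round below 0.15 rad), for 0.1 s.
4. the gauge stands on its rest, released (x of gauge in the frame of rest between -0.012 and 0.012 m and y of gauge in the frame of rest between -0.03 and 0.03 m and z of gauge in the frame of rest between 0.056 and 0.065 m and angle between gauge's own z axis and vertical below 0.12 rad and linear speed of gauge below 0.03 m/s and contact force between gauge and the fingers below 0.05 N), for 0.3 s.
5. every basket hangs by its lip on the front wall, released (x of basket_1 in the frame of tank between -0.027 and -0.012 m and y of basket_1 in the frame of tank between -0.092 and 0.092 m and z of basket_1 in the frame of tank between 0.017 and 0.028 m and angle between each of basket_1, basket_2, basket_3's own z axis and vertical below 0.17 rad and angle between the x axis of each of basket_1, basket_2, basket_3 and the x axis of tank, either way round below 0.25 rad and linear speed of each of basket_1, basket_2, basket_3 below 0.03 m/s and contact force between each of basket_1, basket_2, basket_3 and the fingers below 0.05 N and x of basket_2 in the frame of tank between -0.027 and -0.012 m and y of basket_2 in the frame of tank between -0.092 and 0.092 m and z of basket_2 in the frame of tank between 0.017 and 0.028 m and x of basket_3 in the frame of tank between -0.027 and -0.012 m and y of basket_3 in the frame of tank between -0.092 and 0.092 m and z of basket_3 in the frame of tank between 0.017 and 0.028 m), for 0.3 s.
At the end, for the whole second after the job is handed in: gap 15.2 to 18 mm; gauge upright on the rest's top, within 12 mm across and 30 mm along of its middle; every basket hangs inside the tank, lip seated on the front rim (within 5 mm) along the keeper bar, upright within 10 degrees, square within 14; all released and at rest (all of step 4 and all of step 5 and x of keeper_face in the frame of tank between -0.068 and -0.0652 m); the robot touches nothing.
Of basket_1, basket_2, basket_3 only 2 to 3 are there at a start; the rules pass over those that are not, and their reading is None.
At some moment in a run one of basket_1, basket_2, basket_3 may be knocked a few centimetres aside while the robot is not near it.
It also fails if it takes over 200 s, if anything falls off the work surface, if the arm or the gripper's body presses on something with over 40 N, if the wrist force passes 120 N, or if a joint passes its speed limit or range.

ROBOT

A 6-joint arm with a two-finger parallel gripper is mounted at the origin on a cart in front of the work surface, level with it; the furniture and walls round the work are solid. World frame = base frame: x ahead of the robot, y to its left, z up, the work surface at z = 0. Lengths are in mm, angles in rad, forces in N, time in s.
With the tool pointing down it reaches from about 350 to 775 mm from the base axis. Payload 7.3 kg.
Tool frame: the origin (TCP) lies on the centre line of the jaws, within the pads' length; the fingertips stand 22 mm ahead of it and the grasp point (between the pads) lies 3 mm ahead of it; z points along the fingers, y is the direction in which the jaws open and shut (so a half turn about z gives the same grasp; the last joint's range is limited). The gripper opens to 92 mm and grips with 3 to 60 N. Pads are 19 mm wide; open, the fingers measure 130 mm over their backs; the gripper's body (75 mm by 190 mm) begins 47 mm behind the grasp point.
Start: joints at [1.098, 0.342, 1.524, -0, 1.275, -0.146], TCP at [168.517, 497.237, 248.741] pointing down, gripper open.
Joint ranges: [-2.53, 2.53], [-0.77, 2.02], [0.04, 2.7], [-1, 4.14], [0.28, 2.66], [-3.11, 3.11]. Speed limits (rad/s): [2.57, 2.57, 3.14, 3.14, 3.14, 3.14].

INTERFACE

Orientations are given as [roll, pitch, yaw] about the fixed x, y, z axes, in that order (R = Rz(yaw) Ry(pitch) Rx(roll)).
In Python, from plant import bot gives the robot as it stands.
- The arm moves only by the tool play_rows, never from a script. Its argument "moves" is one flat list of numbers, 5 for each row, row after row: the closure in counts, from 0 (fully open) to 255 (shut), then the shift along the tool's x, y, z in mm, then the turn about the tool's z in degrees. A call has 1 to 8 rows; each row is the pose to reach, as a shift and turn from the pose commanded when the call began, along the tool's axes at that moment; what a row does not reach only later rows make up. A row lasts 1/12 s, in which the tool goes at most 41.7 mm and 7.16 degrees, less where a joint would pass 70% of its speed; a pose out of reach is approached as far as the arm can. A call with a gripper value outside its range is refused whole. The fingers move at their own pace and stop on an object; the grip force is fixed at half the most. Time passes only in rows, so rows that repeat a pose let the fingers close. It gives the time, the measured TCP pose, the force and the opening at its end, in the units of the state.
- bot.get_obs(): the state, without advancing time (a new reading comes with each control period).
- bot.capture(name): name is "scene" or "top"; returns a dict with "color" (420x560x3 uint8, red, green, blue), "fx", "fy", "cx", "cy" (pixels), "world_to_cam" (4x4, takes a point from world to camera coordinates). Camera axes: x right, y down, z forward; pixel columns grow to the right and rows downward; lengths in mm; the calibration is good to about 2 mm. A picture is of the moment at which its call begins. There is no depth.
- bot.close_job(): hands the job in, once; it reports no verdict.
The state is a dict: "time": time; "joint_positions": joint angles; "dq": joint speeds; "tau": joint torques, N m; "tool_pos": TCP position; "tcp_rot": TCP orientation; "contact_force": force on the tool from outside, world axes, zero at the start; "moment": the same for the moment, N m; "grip_width": finger opening in mm.
Only numpy, scipy, OpenCV 4.12 (cv2) and the standard library are available. Lean on these libraries where they do the work, as an engineer would, in place of code of your own. Each camera call takes 0.05 s, during which the arm holds its last target.

## Working session

There is one attempt and no reset: what is moved stays moved. The work goes in short steps, Python scripts to look and compute and a tool call to move; the robot and the scene stay as the last step left them, time stands still between calls to the robot, and variables do not carry over. Pictures are saved under pics/ and viewed, and the job is handed in when it is done.

Besides the shell and the picture viewer there is one more tool, called as name(argument=value, ...) on one line, values as JSON. play_rows: Moves the arm, as the interface text tells. Its arguments: {"type":"object","properties":{"moves":{"type":"array","items":{"type":"number"}}},"required":["moves"]}

```bash
ls -la; mkdir -p pics
cat > h.py <<'E'
import numpy as np, cv2
from plant import bot
def snap(n,tag):
    c=bot.capture(n); cv2.imwrite(f'pics/{tag}.png',c['color'][:,:,::-1])
    np.savez(f'pics/{tag}.npz',K=np.array([[c['fx'],0,c['cx']],[0,c['fy'],c['cy']],[0,0,1]]),T=np.array(c['world_to_cam']),im=c['color'])
    return c
def ld(tag):
    d=np.load(f'pics/{tag}.npz');return d['K'],d['T']
def proj(tag,P):
    K,T=ld(tag);P=np.atleast_2d(P).astype(float);q=(T[:3,:3]@P.T).T+T[:3,3];q=(K@q.T).T;return q[:,:2]/q[:,2:]
def onz(tag,u,v,z):
    K,T=ld(tag);R=T[:3,:3];c=-R.T@T[:3,3];d=R.T@np.linalg.inv(K)@[u,v,1];return c+d*(z-c[2])/d[2]
def tri(*obs):
    A=np.zeros((3,3));b=np.zeros(3);L=[]
    for tag,u,v in obs:
        K,T=ld(tag);R=T[:3,:3];c=-R.T@T[:3,3];d=R.T@np.linalg.inv(K)@[u,v,1];d/=np.linalg.norm(d)
        M=np.eye(3)-np.outer(d,d);A+=M;b+=M@c;L.append((c,M))
    p=np.linalg.solve(A,b);return p,[float(np.linalg.norm(M@(p-c))) for c,M in L]
def crop(tag,u0,v0,u1,v1,out,s=4):
    im=cv2.imread(f'pics/{tag}.png')[v0:v1,u0:u1];s=min(s,800/(u1-u0),600/(v1-v0))
    cv2.imwrite(f'pics/{out}.png',cv2.resize(im,None,fx=s,fy=s,interpolation=cv2.INTER_CUBIC));print('scale',s)
E
python3 - <<'E'
from h import *
o=bot.get_obs();print(o)
for n in('scene','top'):
    c=snap(n,n+'0');print(n,c['fx'],c['cx'],c['cy']);T=np.array(c['world_to_cam']);print(T.round(3),-T[:3,:3].T@T[:3,3])
E
```

```text
total 12
drwxr-xr-x  3 agent agent 4096 Dec  6 05:32 .
drwxr-xr-x 23 root  root  4096 Dec  6 05:31 ..
drwxr-xr-x  2 agent agent 4096 Dec  6 05:32 pics
{'time': 0.0, 'joint_positions': array([ 1.09800117e+00,  3.42717220e-01,  1.52499907e+00,  1.97198912e-05,
        1.27540032e+00, -1.45955382e-01]), 'dq': array([ 1.73619597e-03,  7.82382792e-04,  1.36134986e-03,  9.07541038e-05,
       -6.93250045e-04,  1.95570153e-03]), 'tau': array([ 6.70685472e-05, -4.31248212e+01, -2.44215953e+01,  7.16966484e-02,
        5.60765737e-02, -4.72642068e-05]), 'tool_pos': array([168.33520371, 496.89475414, 248.05405862]), 'tcp_rot': array([-3.14008764e+00, -2.40297192e-04,  2.81474695e+00]), 'contact_force': array([ 0.63810301, -0.61639235, -0.20396739]), 'moment': array([-0.04474838, -0.02136094, -0.05029028]), 'grip_width': 91.97374174414819}
scene 415.43201405944376 279.6532218825173 204.7775453565126
[[-5.75000e-01 -8.18000e-01 -2.60000e-02  4.74501e+02]
 [-3.32000e-01  2.62000e-01 -9.06000e-01  1.87596e+02]
 [ 7.48000e-01 -5.13000e-01 -4.22000e-01  6.82218e+02]
 [ 0.00000e+00  0.00000e+00  0.00000e+00  1.00000e+00]] [-175.18526885  688.55560735  470.07065742]
top 456.44607422118867 277.50148734459907 206.43275948004938
[[ 2.200000e-02 -1.000000e+00 -1.300000e-02  2.066300e+02]
 [-9.920000e-01 -2.100000e-02 -1.230000e-01  5.562730e+02]
 [ 1.220000e-01  1.500000e-02 -9.920000e-01  1.158996e+03]
 [ 0.000000e+00  0.000000e+00  0.000000e+00  1.000000e+00]] [ 405.644725    200.26386634 1220.96405747]
```

View pics/scene0.png

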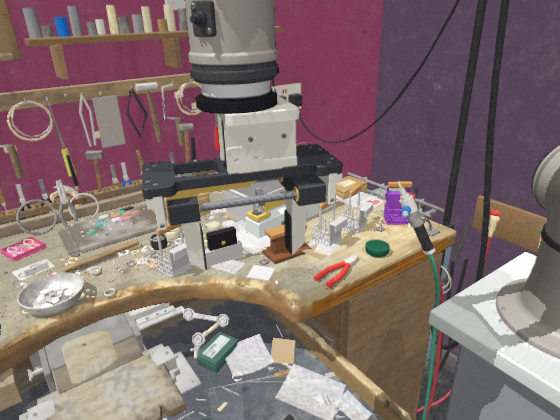

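View pics/top0.png

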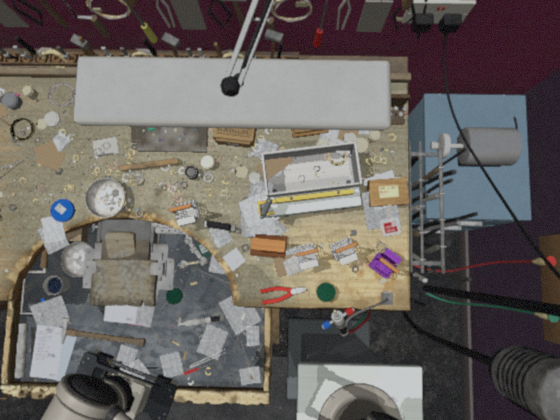

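The top view shows the tank at about (312,180) and the rest at (268,246). There are baskets near (185,213), (303,258) and (343,250), and a purple one at (386,263). Enlarging next.

Run:
```python
from h import *
crop('top0',160,140,420,310,'t0a',3)
crop('scene0',140,160,430,290,'s0a',3)
```

```text
scale 3
scale 2.7586206896551726
```

View pics/t0a.png

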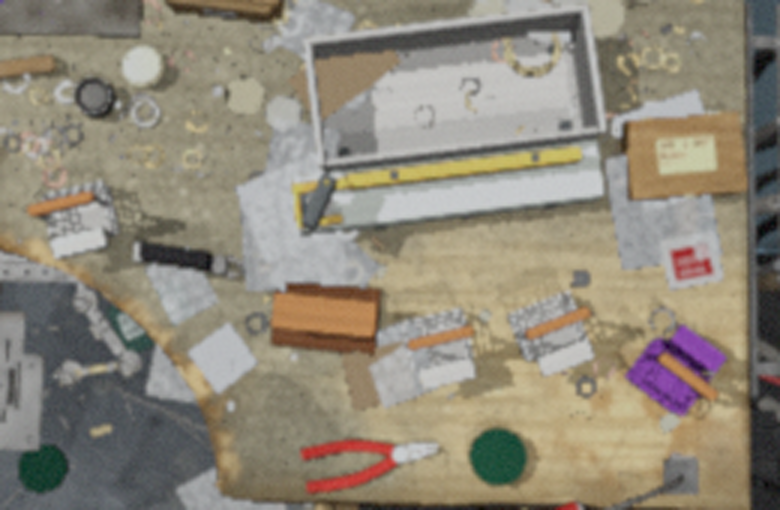

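View pics/s0a.png

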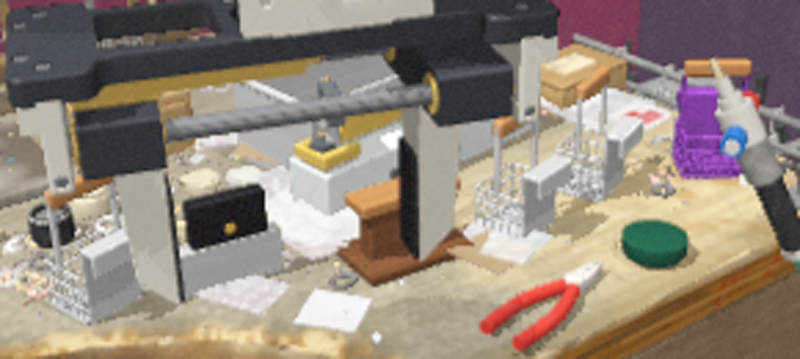

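Run:
```python
from h import *
crop('top0',252,138,372,218,'t0b',6.6)
crop('top0',160,190,290,280,'t0c',6)
crop('top0',280,230,410,280,'t0d',6)
```

```text
scale 6.6
scale 6
scale 6
```

View pics/t0b.png

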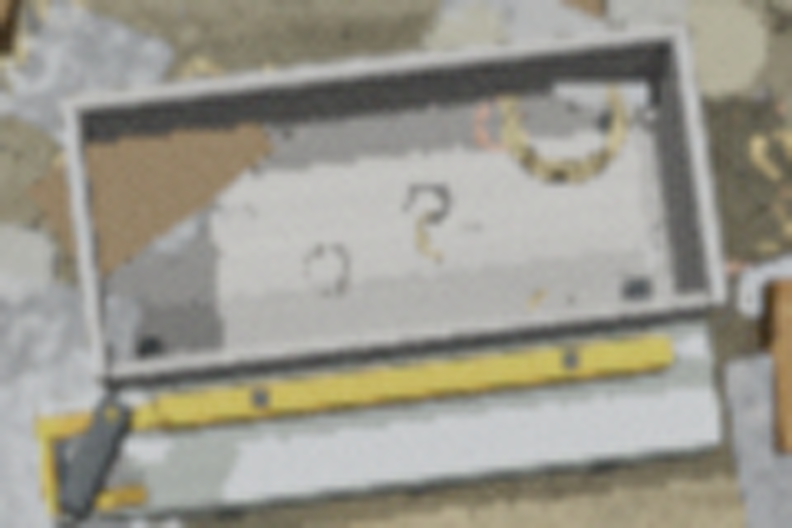

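View pics/t0c.png

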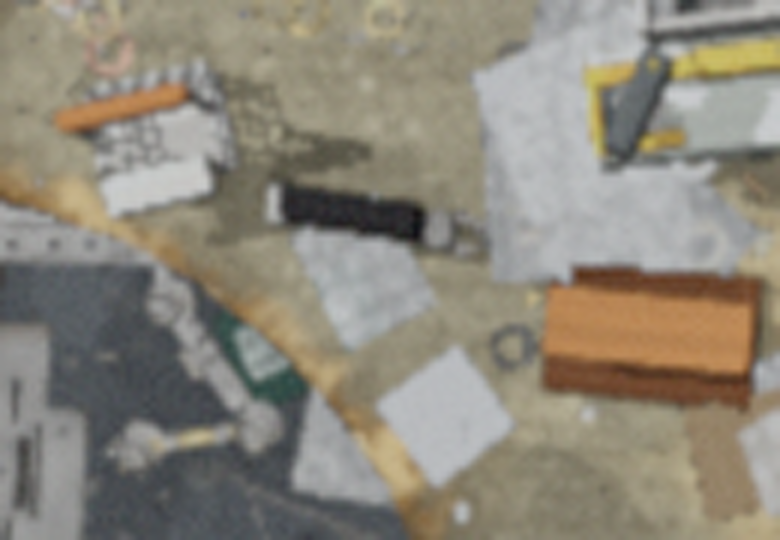

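View pics/t0d.png

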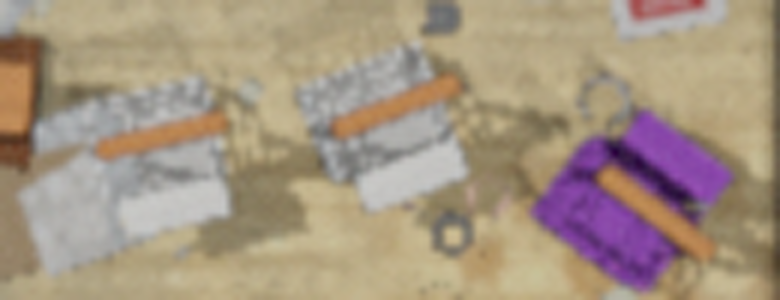

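```bash
cat >> h.py <<'E'
def uc(X,Y,u0,v0,s): return u0+(X+.5)/s-.5, v0+(Y+.5)/s-.5
E
python3 - <<'E'
from h import *
from scipy.optimize import least_squares
b=lambda X,Y:uc(X,Y,252,138,6.6); c=lambda X,Y:uc(X,Y,160,190,6); d=lambda X,Y:uc(X,Y,280,230,6)
obs=np.array([b(68,105),b(686,30),b(723,302),b(103,380),b(80,113),b(672,42)])
L=np.array([[60,120,80],[60,-120,80],[-50,-120,80],[-50,120,80],[56,116,80],[56,-116,80]],float)
def tw(p,L):
    c,s=np.cos(p[2]),np.sin(p[2]);return np.c_[p[0]+c*L[:,0]-s*L[:,1],p[1]+s*L[:,0]+c*L[:,1],L[:,2]]
r=least_squares(lambda p:(proj('top0',tw(p,L))-obs).ravel(),[480,130,0.1]);print('tank',r.x,r.fun.reshape(-1,2).round(2))
print('rim proj scene',proj('scene0',tw(r.x,L)).round(1))
R=lambda p:np.array([[np.cos(p[2]),np.sin(p[2])],[-np.sin(p[2]),np.cos(p[2])]])
def show(n,P):
    q=R(r.x)@(P[:2]-r.x[:2]);print(n,P.round(1),'tank',q.round(1))
for n,X,Y,z in [('barRin',672,338,76),('barRout',674,366,76),('boltend1',115,400,112),('boltend2',72,512,112),('ledgeR',720,440,46)]:
    show(n,onz('top0',*b(X,Y),z))
for n,f,e1,e2 in [('A',c,(57,122),(187,93)),('B',d,(100,150),(228,122)),('C',d,(336,130),(458,85)),('P',d,(603,175),(712,250))]:
    P=onz('top0',*f(*e1),102);Q=onz('top0',*f(*e2),102);v=P-Q
    print(n,((P+Q)/2).round(1),np.linalg.norm(v).round(1),'yaw',np.arctan2(-v[0],v[1]).round(3))
for n,p in [('gL',(281,200)),('gR',(422,213))]: print(n,onz('top0',*c(*p),75).round(1))
P=[onz('top0',*c(*p),60) for p in [(552,283),(755,295),(750,370),(547,358)]];print('rest',np.mean(P,0).round(1),[x.round(1) for x in P])
E
```

```text
tank [6.40175066e+02 1.33280621e+02 1.43973737e-01] [[ 0.07 -0.22]
 [-0.44 -0.28]
 [ 0.15  0.6 ]
 [-0.13  0.36]
 [-0.01 -0.1 ]
 [ 0.35 -0.39]]
rim proj scene [[225.7 187.4]
 [294.3 163.5]
 [323.8 172.8]
 [254.5 200. ]
 [228.  187.3]
 [294.3 164.1]]
barRin [595.7  26.6  76. ] tank [-59.3 -99.2]
barRout [584.9  25.8  76. ] tank [-70.1 -98.4]
boltend1 [562.3 238.7 112. ] tank [-62.  115.5]
boltend2 [520.1 253.6 112. ] tank [-101.6  136.3]
ledgeR [560.6   3.2  46. ] tank [ -97.4 -117.3]
A [535.9 459.1 102. ] 54.8 yaw 0.242
B [432.5 143.3 102. ] 53.3 yaw 0.236
C [446.1  48.8 102. ] 53.0 yaw 0.373
P [406.1 -56.3 102. ] 52.5 yaw -0.588
gL [501.2 396.4  75. ]
gR [497.  336.8  75. ]
rest [452.2 239.9  60. ] [array([469.6, 282.3,  60. ]), array([466.4, 196.2,  60. ]), array([434.8, 197.7,  60. ]), array([437.9, 283.5,  60. ])]
```

```bash
cat >> h.py <<'E'
TK=[640.2,133.3,0.144]
def t2w(x,y,tk=None):
    tk=tk or TK;c,s=np.cos(tk[2]),np.sin(tk[2]);return tk[0]+c*x-s*y,tk[1]+s*x+c*y
def w2t(x,y):
    c,s=np.cos(TK[2]),np.sin(TK[2]);dx,dy=x-TK[0],y-TK[1];return c*dx+s*dy,-s*dx+c*dy
def go(x,y,z,yaw,o=None):
    "shift along tool axes, turn deg; yaw mod pi"
    from scipy.spatial.transform import Rotation as Ro
    o=o or bot.get_obs();p=np.array(o['tool_pos']);Rm=Ro.from_euler('xyz',o['tcp_rot']).as_matrix()
    d=Rm.T@(np.array([x,y,z])-p);dy=(yaw-o['tcp_rot'][2]+np.pi/2)%np.pi-np.pi/2
    print('shift',d.round(1),'turn',round(-np.degrees(dy),1),'n',round(np.linalg.norm(d)/41.7,1));return d
E
python3 - <<'E'
from h import *
print(t2w(-83,125)); go(541,246,180,-0.36)
E
```

```text
(np.float64(540.1212015419954), np.float64(245.09550124759983))
shift [-433.5 -117.9   68.2] turn 1.9 n 10.9
```

play_rows(moves=[0, -40, -11, 5, 1, 0, -80, -22, 10, 2, 0, -120, -33, 15, 2, 0, -160, -44, 20, 2, 0, -200, -54, 25, 2, 0, -240, -65, 30, 2, 0, -280, -76, 35, 2, 0, -320, -87, 40, 2])

```text
time: 0.77
tool_pos: [444.4, 310.9, 208.3]
tcp_rot: [-3.141, -0.0, 2.78]
contact_force: [-0.7, 0.2, -0.4]
grip_width: 91.9
```

Run:
```python
from h import *
snap('scene','s1');snap('top','t1'); go(541,246,150,-0.36)
crop('s1',120,130,420,300,'s1a',3)
```

```text
shift [-110.1  -24.7   57.5] turn -0.4 n 3.0
scale 2.6666666666666665
```

View pics/s1a.png

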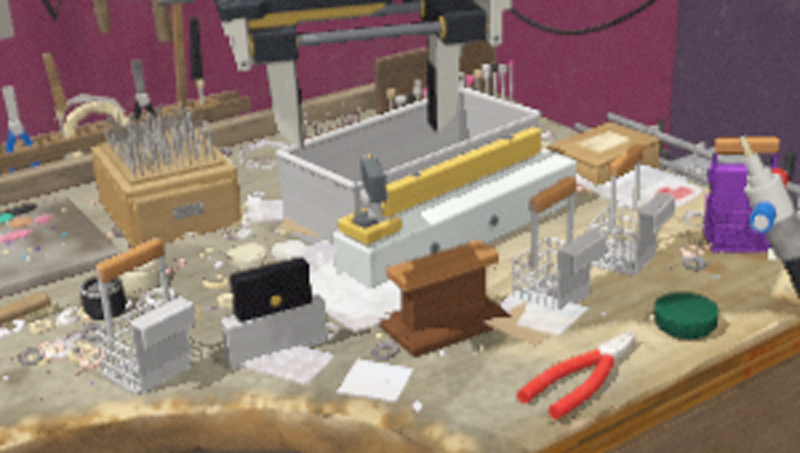

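Clear view now: bolt grip at crop (373,180), bails at (130,260), (552,195) and (626,163), gauge grip at (272,288) and rest top at (442,268). I'll enlarge further so I can triangulate.

Run:
```python
from h import *
crop('s1',145,205,275,290,'s1b',6.1)
crop('s1',220,165,385,265,'s1c',4.8)
```

```text
scale 6.1
scale 4.8
```

View pics/s1b.png

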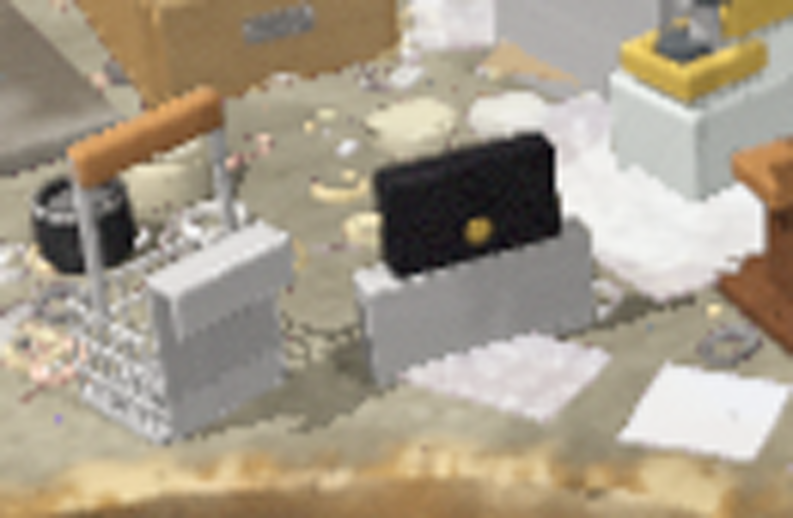

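View pics/s1c.png

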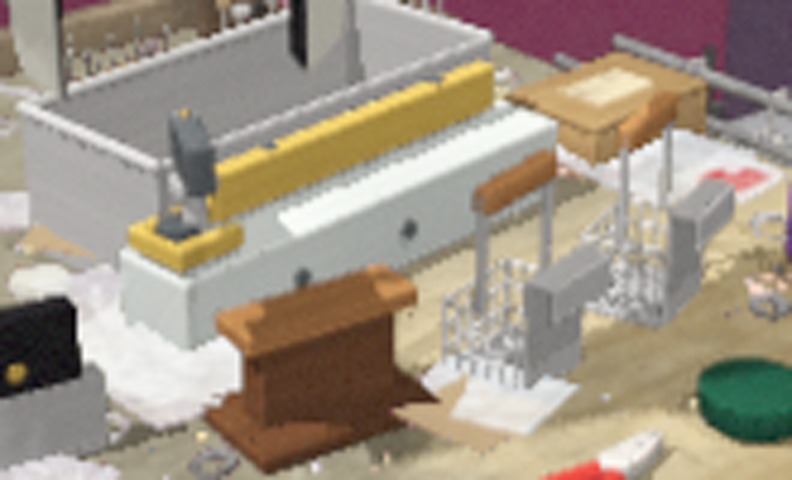

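Run:
```python
from h import *
tb=lambda X,Y:('top0',*uc(X,Y,252,138,6.6)); tc=lambda X,Y:('top0',*uc(X,Y,160,190,6)); td=lambda X,Y:('top0',*uc(X,Y,280,230,6))
sb=lambda X,Y:('s1',*uc(X,Y,145,205,6.1)); sc=lambda X,Y:('s1',*uc(X,Y,220,165,4.8))
for n,a,b in [('A bail mid',tc(122,108),sb(146,138)),('gauge top mid',tc(351,207),sb(463,158)),('B bail',td(164,136),sc(515,182)),('C bail',td(397,107),sc(648,120)),
 ('bolt top',tb(94,456),sc(192,128)),('tank FL',tb(103,380),sc(163,165)),('tank BL',tb(68,105),sc(20,107)),('tank BR',tb(686,30),sc(490,35)),
 ('rest -x-y',tc(750,370),sc(416,290)),('rest -x+y',tc(547,358),sc(248,352)),('rest +x+y',tc(552,283),sc(218,318)),('rest +x-y',tc(755,295),sc(375,268))]:
    p,e=tri(a,b);print(n,p.round(1),np.round(e,1))
def pr(x,y,z):
    w=t2w(x,y);return proj('s1',[[*w,z]])[0]
for L in [(-50,120,80),(60,120,80),(60,-120,80)]:
    u,v=pr(*L);print(L,((u+.5-220)*4.8).round(),((v+.5-165)*4.8).round())
```

```text
A bail mid [537.  461.8  95.7] [1.4 1.4]
gauge top mid [500.2 369.   73.2] [2.3 2.3]
B bail [434.2 144.8  95.3] [2.4 2.4]
C bail [448.   49.6  95.8] [2.2 2.2]
bolt top [542.  247.4 112.7] [1.7 1.7]
tank FL [574.7 245.4  82.1] [1.1 1.1]
tank BL [682.8 262.9  81.4] [2.5 2.5]
tank BR [695.9  -9.9  56.3] [38.7 38.7]
rest -x-y [436.3 199.6  57.5] [2.4 2.4]
rest -x+y [439.8 286.4  54.5] [3. 3.]
rest +x+y [470.5 283.5  56.8] [1.1 1.1]
rest +x-y [468.2 198.1  55.1] [2.4 2.4]
(-50, 120, 80) 168.0 170.0
(60, 120, 80) 30.0 110.0
(60, -120, 80) 359.0 -5.0
```

Run:
```python
from h import *
from scipy.spatial.transform import Rotation as Ro
o=bot.get_obs();R=Ro.from_euler('xyz',o['tcp_rot']).as_matrix();p=o['tool_pos']
im=cv2.imread('pics/s1.png');im=cv2.resize(im[100:200,180:320],None,fx=5.7,fy=5.7,interpolation=cv2.INTER_CUBIC)
for y in (46,65,-46,-65):
  for x in(-9.5,9.5):
    u,v=proj('s1',[p+R@[x,y,22]])[0];print(x,y,u,v)
    cv2.circle(im,(int((u+.5-180)*5.7),int((v+.5-100)*5.7)),3,(0,0,255),-1)
cv2.imwrite('pics/ft.png',im)
im=cv2.imread('pics/t1.png');im=cv2.resize(im[120:270,120:320],None,fx=4,fy=4,interpolation=cv2.INTER_CUBIC)
for x in(-37.5,37.5):
  for y in(-95,95):
    for z in(-44,):
      u,v=proj('t1',[p+R@[x,y,z]])[0];cv2.circle(im,(int((u+.5-120)*4),int((v+.5-120)*4)),3,(0,0,255),-1)
cv2.imwrite('pics/ft2.png',im)
```

```text
-9.5 46 233.38514658747076 180.2942279907328
9.5 46 234.88033373011385 183.9426361341043
-9.5 65 223.27186968109635 181.45864871425994
9.5 65 224.5513973608313 185.1518692341381
-9.5 -46 280.9332911191128 174.81963796709664
9.5 -46 283.41128505790834 178.2610024572599
-9.5 -65 290.4693951032795 173.72167167944616
9.5 -65 293.1383217301096 177.1222351835793
```

View pics/ft.png

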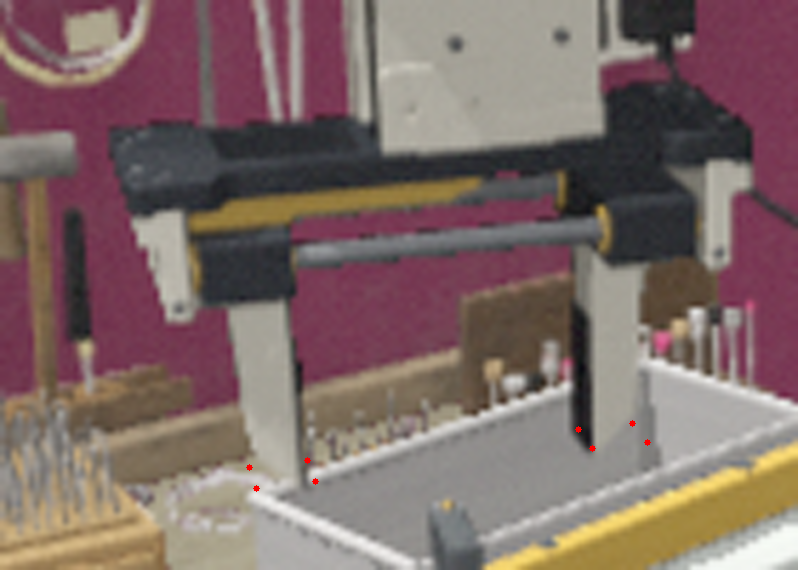

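View pics/ft2.png

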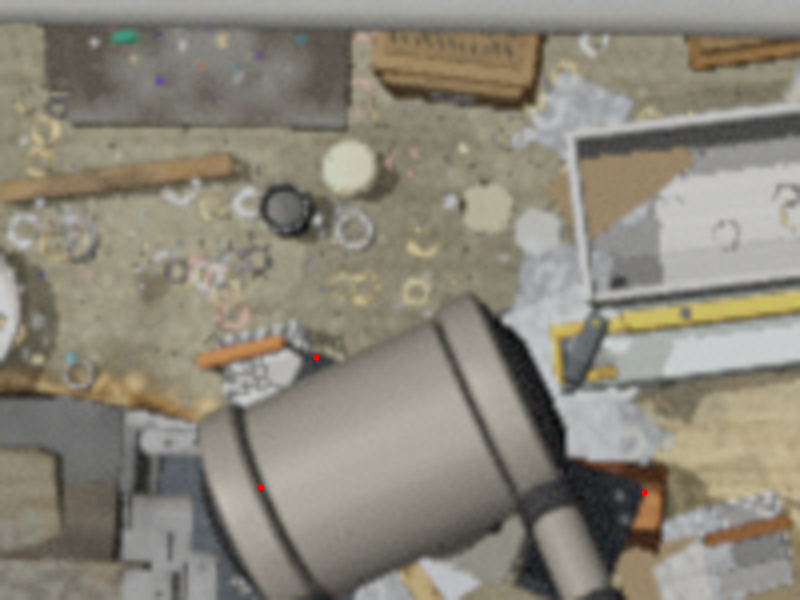

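play_rows(moves=[0, -40, -9, 20, 0, 0, -80, -18, 40, 0, 0, -110, -25, 58, 0, 0, -110, -25, 58, 0])

```text
time: 1.2
tool_pos: [539.3, 246.4, 146.4]
tcp_rot: [-3.138, -0.003, 2.776]
contact_force: [-1.6, -0.8, -0.1]
grip_width: 91.8
```

Run:
```python
from h import *
snap('scene','s2'); go(541,246,108,-0.36)
crop('s2',180,90,330,220,'s2a',5)
```

```text
shift [-3.9 -0.5 39.7] turn -0.3 n 1.0
scale 4.615384615384615
```

View pics/s2a.png

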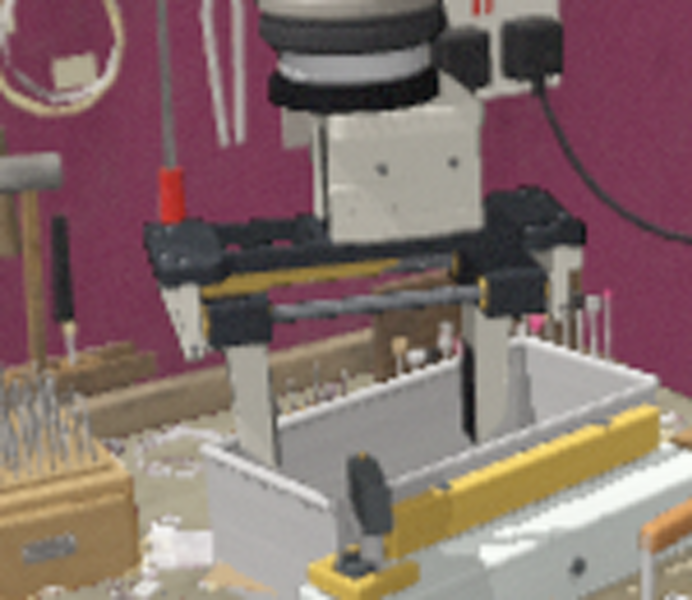

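The bolt grip at crop (370,490) sits midway between the fingers, so I'll descend.

play_rows(moves=[0, -2, 0, 20, 0, 0, -2, 0, 39, 0, 0, -2, 0, 39, 0, 150, -2, 0, 39, 0, 150, -2, 0, 39, 0, 150, -2, 0, 39, 0])

```text
time: 1.75
tool_pos: [539.3, 250.3, 113.5]
tcp_rot: [3.14, 0.002, 2.781]
contact_force: [-0.4, -0.4, 0.3]
grip_width: 76.3
```

play_rows(moves=[180, 0, 0, 0, 0, 190, 0, 0, 0, 0, 200, 0, 0, 0, 0, 200, 0, 0, 0, 0])

```text
time: 2.08
tool_pos: [539.1, 249.5, 112.2]
tcp_rot: [3.141, 0.0, 2.78]
contact_force: [-0.3, 0.1, 0.1]
grip_width: 49.4
```

Run:
```python
from h import *
o=bot.get_obs();print(o['tool_pos'],o['dq'].round(3)); go(541,246,107,-0.36)
```

```text
[539.08171793 249.53767702 112.16967533] [-0.     0.004  0.001 -0.001 -0.     0.001]
shift [-3.  -2.6  5.2] turn -0.1 n 0.2
```

play_rows(moves=[130, -3, -3, 5, 0, 130, -3, -3, 5, 0, 130, -3, -3, 5, 0, 130, -3, -3, 5, 0])

```text
time: 2.42
tool_pos: [540.7, 245.4, 106.6]
tcp_rot: [-3.141, -0.0, 2.78]
contact_force: [-0.1, 0.3, 0.3]
grip_width: 45.3
```

Run:
```python
from h import *
snap('scene','s3');o=bot.get_obs();print(o['tool_pos'],o['grip_width']); go(541,246,107,-0.36)
crop('s3',180,90,330,220,'s3a',5)
```

```text
[540.7680996  245.55211461 106.71177908] 44.80010668887637
shift [-0.1  0.5 -0.3] turn -0.1 n 0.0
scale 4.615384615384615
```

View pics/s3a.png

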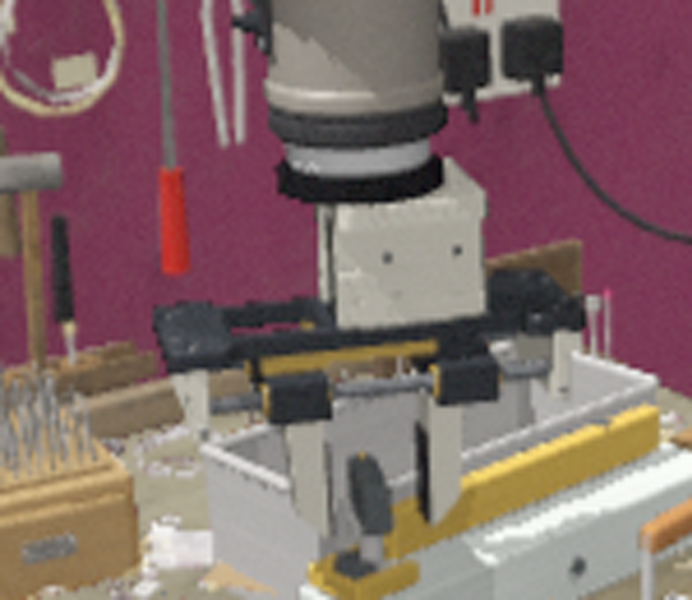

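The bar sits between the fingers (crop inner edges 328 and 418). Closing.

play_rows(moves=[200, 0, 0, 0, 0, 200, 0, 0, 0, 0, 210, 0, 0, 0, 0, 220, 0, 0, 0, 0, 225, 0, 0, 0, 0, 225, 0, 0, 0, 0])

```text
time: 2.97
tool_pos: [541.3, 247.8, 106.9]
tcp_rot: [3.137, 0.001, 2.779]
contact_force: [3.1, 10.7, -3.4]
grip_width: 13.8
```

play_rows(moves=[225, 0, 2, 0, 0, 225, 0, 2.5, 0, -6, 225, 0, 2.5, 0, -12, 225, 0, 2.5, 0, -18, 225, 0, 2.5, 0, -24, 225, 0, 2.5, 0, -28, 225, 0, 2.5, 0, -28, 225, 0, 2.5, 0, -28])

```text
time: 3.63
tool_pos: [541.3, 246.8, 106.8]
tcp_rot: [-3.14, -0.001, -3.014]
contact_force: [-2.2, -5.1, 1.6]
grip_width: 13.8
```

play_rows(moves=[225, 0, -0.5, 0, -6, 225, 0, -1, 0, -12, 225, 0, -1, 0, -18, 225, 0, -1, 0, -24, 225, 0, -1, 0, -28.5, 225, 0, -1, 0, -28.5, 225, 0, -1, 0, -28.5, 225, 0, -1, 0, -28.5])

```text
time: 4.3
tool_pos: [541.7, 245.6, 106.8]
tcp_rot: [-3.14, -0.002, -2.517]
contact_force: [-0.0, -6.2, 1.6]
grip_width: 13.9
```

Run:
```python
from h import *
o=bot.get_obs();print(o['tool_pos'],o['tcp_rot'],o['contact_force'],o['moment'])
snap('top','t2');snap('scene','s4')
crop('t2',252,138,372,218,'t2b',6.6)
crop('s4',180,90,330,220,'s4a',5)
```

```text
[541.73017007 245.58014984 106.84893804] [-3.14011273e+00 -1.74674795e-03 -2.51742821e+00] [-0.0210312  -6.16879378  1.64653043] [-0.71263085  0.06212256  0.08765672]
scale 6.6
scale 4.615384615384615
```

View pics/t2b.png

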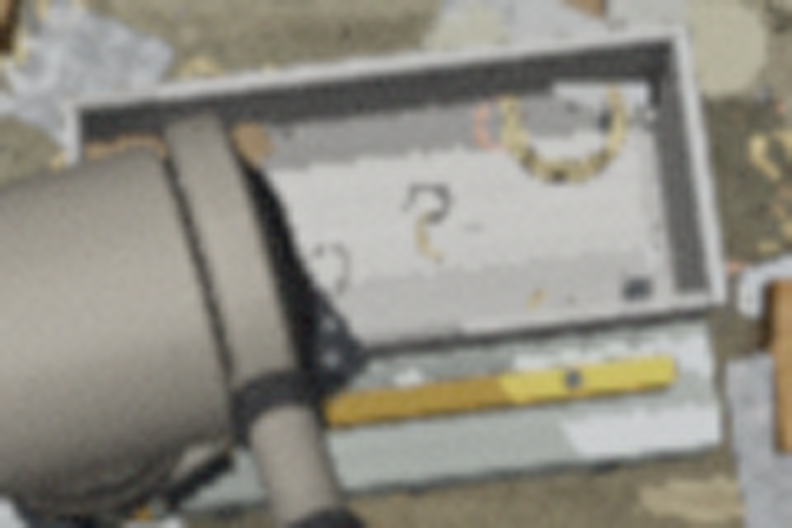

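View pics/s4a.png

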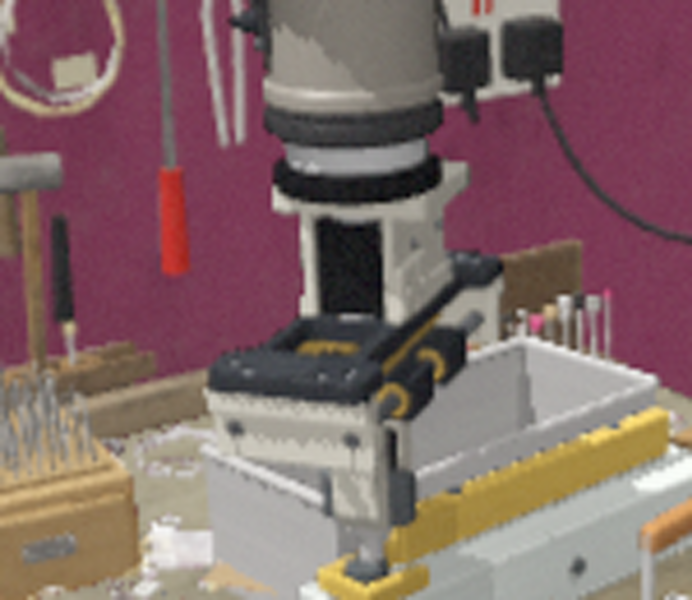

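play_rows(moves=[225, -0.7, 1, 0, 0, 225, -0.7, 1, 0, 0, 180, -0.7, 1, 0, 0, 130, -0.7, 1, 0, 0, 100, -0.7, 1, 0, 0, 100, -0.7, 1, 0, 0, 100, -0.7, 1, 0, 0, 100, -0.7, 1, 0, 0])

```text
time: 5.07
tool_pos: [541.7, 248.4, 106.8]
tcp_rot: [3.141, 0.0, -2.517]
contact_force: [-0.6, -0.5, 0.5]
grip_width: 49.0
```

play_rows(moves=[100, 0, 0, -40, 0, 100, 0, 0, -80, 0, 100, 0, 0, -90, 0, 100, 0, 0, -90, 0])

```text
time: 5.4
tool_pos: [543.6, 249.0, 201.1]
tcp_rot: [-3.139, 0.008, -2.517]
contact_force: [-0.9, 0.3, -0.1]
grip_width: 55.7
```

Run:
```python
from h import *
go(500.5,368,140,1.50)
```

```text
shift [-34.2 121.9  61. ] turn -50.2 n 3.4
```

play_rows(moves=[60, -17, 60, 0, 7, 60, -34, 122, 20, 14, 60, -34, 122, 20, 21, 60, -34, 122, 20, 28, 60, -34, 122, 20, 35, 60, -34, 122, 20, 42, 60, -34, 122, 20, 49, 60, -34, 122, 20, 56])

```text
time: 6.07
tool_pos: [497.2, 367.0, 175.1]
tcp_rot: [-3.14, -0.002, 2.783]
contact_force: [1.2, 0.6, 0.7]
grip_width: 70.0
```

play_rows(moves=[60, 0, 0, 0, 7, 60, 0, 0, 0, 14, 60, 0, 0, 0, 21, 60, 0, 0, 0, 28, 60, 0, 0, 0, 35, 60, 0, 0, 0, 42, 60, 0, 0, 0, 49, 60, 0, 0, 0, 56])

```text
time: 6.73
tool_pos: [497.3, 366.8, 175.2]
tcp_rot: [-3.139, 0.001, 1.805]
contact_force: [-0.9, -0.4, -0.1]
grip_width: 70.1
```

Run:
```python
from h import *
o=bot.get_obs();print(o['joint_positions'].round(2),o['tool_pos'],o['tcp_rot'])
go(500.5,368,140,1.50)
snap('top','t3');snap('scene','s5')
crop('t3',252,138,372,218,'t3b',6.6)
crop('s5',220,140,340,230,'s5a',6.6)
```

```text
[0.51 0.57 1.36 0.   1.21 0.28] [497.33869538 366.82724575 175.20316663] [-3.13932703e+00  5.06605251e-04  1.80530424e+00]
shift [ 0.4  3.4 35.2] turn 17.5 n 0.8
scale 6.6
scale 6.6
```

View pics/t3b.png

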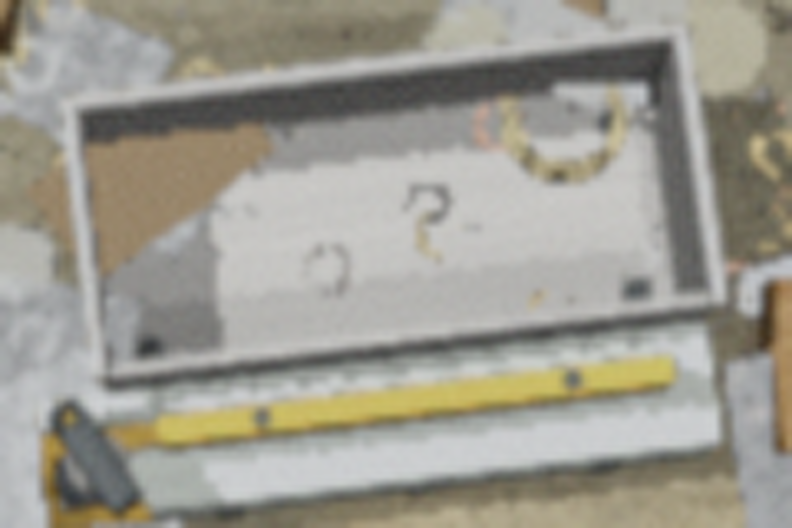

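View pics/s5a.png

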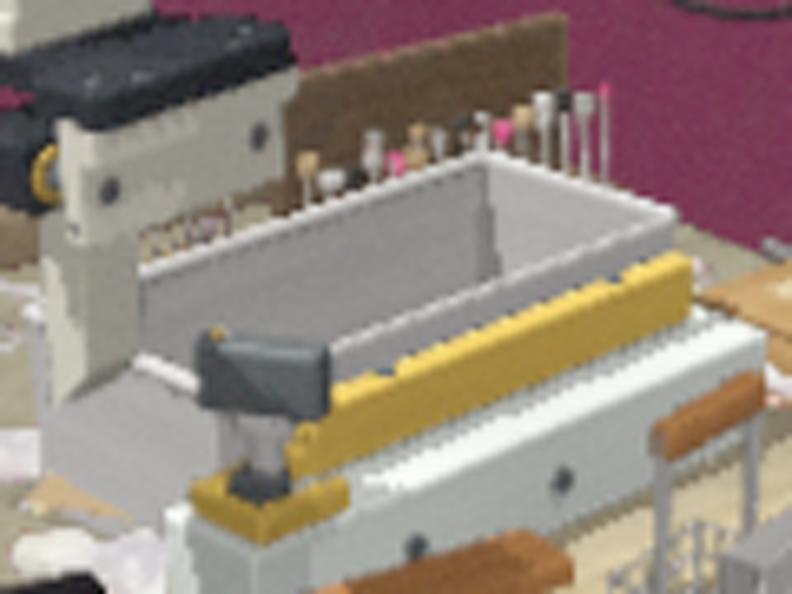

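Run:
```python
from h import *
b=lambda X,Y:uc(X,Y,252,138,6.6)
P=onz('top0',*b(65,406),112);Q=onz('top0',*b(130,504),112)
v=P-Q;print('bolt',(P+Q)/2,np.linalg.norm(v[:2]),'ang',np.arctan2(v[1],v[0])-.144)
for n,X,Y in [('R',672,357),('Ro',676,384),('L',160,420),('Lo',162,443),('m',400,390)]:
    print(n,np.round(w2t(*onz('top0',*b(X,Y),76)[:2]),1))
for X,Y in [(103,380),(723,302),(400,342)]: print('rim',np.round(w2t(*onz('top0',*b(X,Y),80)[:2]),1))
# edges by gradient profile: sample columns
im=np.load('pics/t3.npz')['im'].astype(float)
for X in (250,350,450,550,620):
    u=252+(X+.5)/6.6-.5; ui=int(round(u)); print(ui,[tuple(im[v,ui].astype(int)) for v in range(183,204)])
```

```text
bolt [541.55610804 244.68158512 112.        ] 43.96160457931363 ang 0.4622197618212872
R [-66.6 -98.2]
Ro [-77.2 -98.2]
L [-66.6  99.8]
Lo [-75.6 100.1]
m [-66.4   7. ]
rim [-49.1 119.5]
rim [ -48.5 -119.9]
rim [-48.6   4.9]
289 [(np.int64(181), np.int64(180), np.int64(178)), (np.int64(181), np.int64(180), np.int64(178)), (np.int64(182), np.int64(181), np.int64(178)), (np.int64(181), np.int64(180), np.int64(178)), (np.int64(180), np.int64(180), np.int64(177)), (np.int64(182), np.int64(182), np.int64(179)), (np.int64(181), np.int64(180), np.int64(178)), (np.int64(184), np.int64(185), np.int64(183)), (np.int64(189), np.int64(190), np.int64(187)), (np.int64(151), np.int64(149), np.int64(147)), (np.int64(93), np.int64(92), np.int64(90)), (np.int64(96), np.int64(96), np.int64(94)), (np.int64(142), np.int64(148), np.int64(143)), (np.int64(162), np.int64(165), np.int64(164)), (np.int64(191), np.int64(193), np.int64(193)), (np.int64(199), np.int64(198), np.int64(194)), (np.int64(194), np.int64(182), np.int64(150)), (np.int64(195), np.int64(180), np.int64(107)), (np.int64(195), np.int64(180),
[... 3354 characters left out ...]
p.int64(163), np.int64(167), np.int64(162)), (np.int64(192), np.int64(197), np.int64(192)), (np.int64(196), np.int64(199), np.int64(191)), (np.int64(195), np.int64(187), np.int64(153)), (np.int64(199), np.int64(190), np.int64(111)), (np.int64(204), np.int64(192), np.int64(106)), (np.int64(202), np.int64(188), np.int64(102)), (np.int64(189), np.int64(172), np.int64(93)), (np.int64(135), np.int64(126), np.int64(88)), (np.int64(145), np.int64(147), np.int64(141)), (np.int64(164), np.int64(167), np.int64(163)), (np.int64(180), np.int64(183), np.int64(181)), (np.int64(195), np.int64(199), np.int64(199)), (np.int64(204), np.int64(207), np.int64(208)), (np.int64(203), np.int64(205), np.int64(206))]
```

play_rows(moves=[60, 0, 2, 20, 7, 60, 0, 3.5, 40, 14, 60, 0, 4, 80, 17.5, 60, 0, 4, 90, 17.5, 60, 0, 4, 90, 17.5])

```text
time: 7.25
tool_pos: [499.5, 366.7, 82.8]
tcp_rot: [-3.134, 0.005, 1.511]
contact_force: [-0.6, -0.4, 0.8]
grip_width: 70.2
```

Run:
```python
from h import *
go(501,368,61,1.50)
snap('scene','s6')
crop('s6',150,150,280,260,'s6a',5)
```

```text
shift [ 1.5  1.6 21.8] turn 0.6 n 0.5
scale 5
```

View pics/s6a.png

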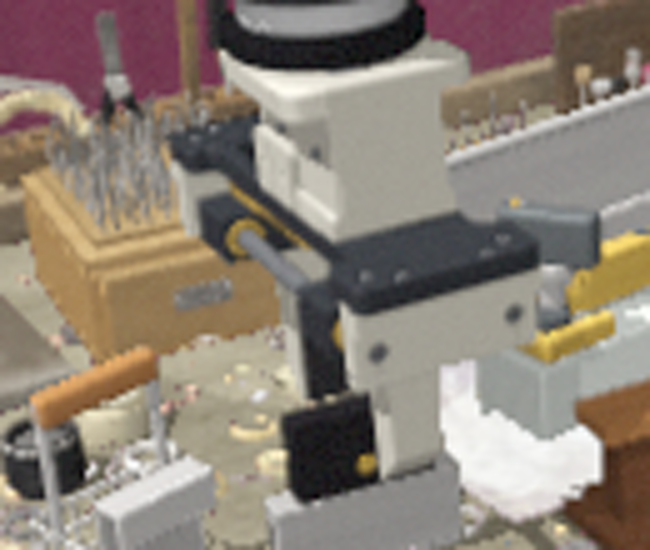

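play_rows(moves=[60, 0.5, 0.5, 22, 0, 60, 0.5, 0.5, 23, 0, 60, 0.5, 0.5, 23, 0, 60, 0.5, 0.5, 23, 0, 60, 0.5, 0.5, 23, 0])

```text
time: 7.72
tool_pos: [503.2, 368.9, 65.6]
tcp_rot: [3.139, -0.002, 1.507]
contact_force: [-0.7, 0.8, 0.2]
grip_width: 70.1
```

play_rows(moves=[180, 0, 0, 0, 0, 200, 0, 0, 0, 0, 210, 0, 0, 0, 0, 220, 0, 0, 0, 0, 230, 0, 0, 0, 0, 230, 0, 0, 0, 0, 230, 0, 0, 0, 0, 230, 0, 0, 0, 0])

```text
time: 8.38
tool_pos: [502.4, 368.4, 63.8]
tcp_rot: [-3.142, 0.0, 1.506]
contact_force: [0.4, 0.1, 0.3]
grip_width: 21.4
```

play_rows(moves=[230, 0, 0, 0, 0, 230, 0, 0, 0, 0, 230, 0, 0, 0, 0])

```text
time: 8.63
tool_pos: [502.3, 368.5, 63.8]
tcp_rot: [-3.141, 0.0, 1.506]
contact_force: [-0.5, 0.1, -0.1]
grip_width: 15.0
```

play_rows(moves=[230, 0, 0, -40, 0, 230, 0, 0, -80, 0, 230, 0, 0, -120, 0, 230, 0, 0, -135, 0, 230, 0, 0, -135, 0])

```text
time: 9.05
tool_pos: [504.2, 369.6, 203.9]
tcp_rot: [3.134, -0.005, 1.506]
contact_force: [0.2, -0.6, -2.4]
grip_width: 14.7
```

```bash
sed -i 's/^TK=.*/TK=[642.5,135.2,0.144]/' h.py
python3 - <<'E'
from h import *
w=t2w(-58.2,45);print(w);go(*w,185,1.715)
E
```

```text
(np.float64(578.4447472872872), np.float64(171.3823796883303))
shift [-193.1   86.7   18.6] turn -12.0 n 5.1
```

play_rows(moves=[230, -40, 17, 5, -3, 230, -80, 34, 5, -6, 230, -120, 52, 5, -9, 230, -155, 69, 10, -12, 230, -193, 87, 12, -12, 230, -193, 87, 12, -12, 230, -193, 87, 12, -12, 230, -193, 87, 12, -12])

```text
time: 9.72
tool_pos: [575.9, 170.1, 185.2]
tcp_rot: [-3.139, -0.001, 1.714]
contact_force: [0.3, -0.1, -1.4]
grip_width: 14.7
```

play_rows(moves=[230, 0, 0, 20, 0, 230, 0, 0, 35, 0, 230, 0, 0, 35, 0, 230, 0, 0, 35, 0])

```text
time: 10.05
tool_pos: [575.5, 171.7, 150.9]
tcp_rot: [-3.139, -0.0, 1.717]
contact_force: [0.4, 0.9, -1.3]
grip_width: 14.7
```

Run:
```python
from h import *
w=t2w(-58.2,45);go(*w,155,1.715);print(w2t(*bot.get_obs()['tool_pos'][:2]))
snap('scene','s7');snap('top','t7')
crop('s7',220,120,340,210,'s7a',6.6)
crop('t7',252,138,372,218,'t7a',6.6)
```

```text
shift [-0.8  2.8 -4.1] turn 0.1 n 0.1
(np.float64(-61.05202503436173), np.float64(45.77625235421591))
scale 6.6
scale 6.6
```

View pics/s7a.png

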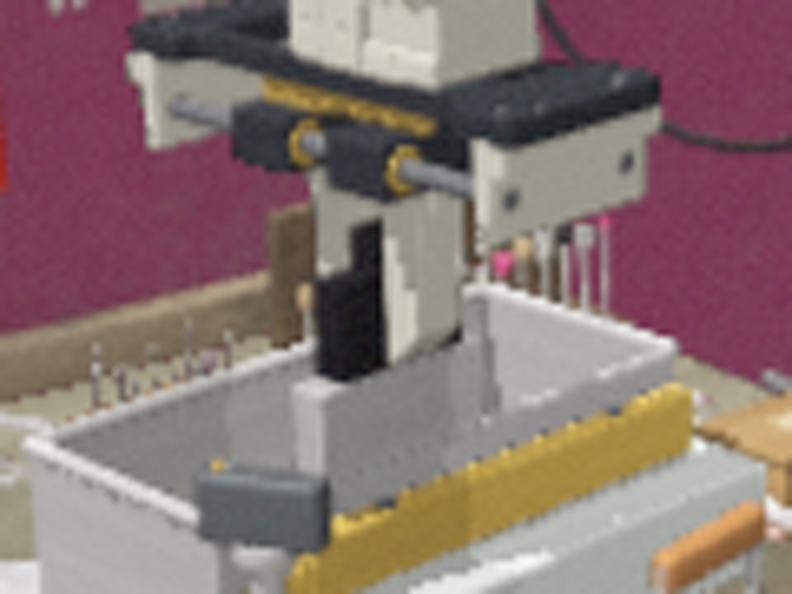

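View pics/t7a.png

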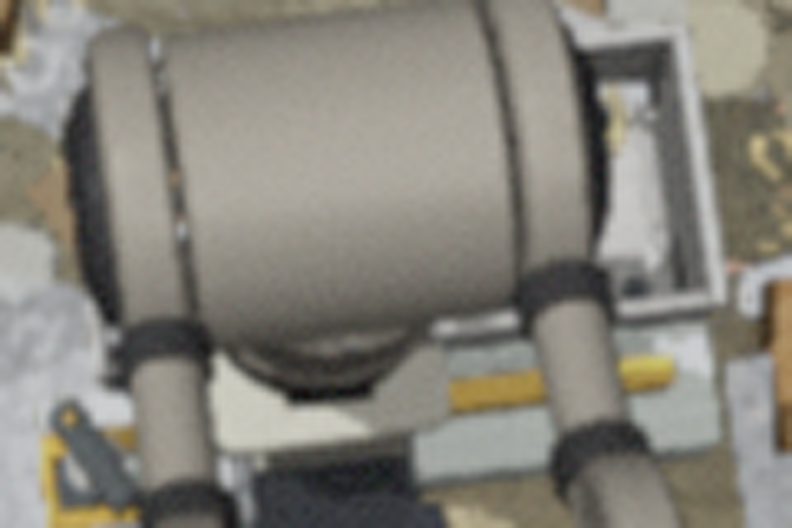

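play_rows(moves=[230, -0.5, 2.5, 0, 0, 230, -0.5, 2.5, 2, 0, 230, -0.5, 2.5, 2, 0, 230, -0.5, 2.5, 2, 0])

```text
time: 10.48
tool_pos: [579.3, 170.1, 150.0]
tcp_rot: [3.141, -0.0, 1.715]
contact_force: [-0.2, -0.7, -1.7]
grip_width: 14.8
```

play_rows(moves=[230, 0, 0, 4, 0, 230, 0, 0, 7, 0, 230, 0, 0, 9, 0, 230, 0, 0, 9, 0, 230, 0, 0, 9, 0])

```text
time: 10.9
tool_pos: [579.1, 170.0, 140.5]
tcp_rot: [-3.141, -0.0, 1.715]
contact_force: [-0.1, -0.3, -1.0]
grip_width: 14.8
```

play_rows(moves=[230, 0, 0, 3, 0, 230, 0, 0, 6, 0, 230, 0, 0, 6, 0, 230, 0, 0, 6, 0])

```text
time: 11.23
tool_pos: [579.3, 170.1, 134.6]
tcp_rot: [-3.142, -0.0, 1.715]
contact_force: [0.4, -0.1, -1.3]
grip_width: 15.1
```

play_rows(moves=[230, 0, 0, 3, 0, 230, 0, 0, 6, 0, 230, 0, 0, 6, 0, 230, 0, 0, 6, 0])

```text
time: 11.57
tool_pos: [579.3, 170.1, 128.6]
tcp_rot: [-3.142, -0.0, 1.715]
contact_force: [0.0, 0.4, -2.5]
grip_width: 14.9
```

Run:
```python
from h import *
snap('scene','s8')
crop('s8',230,120,350,210,'s8a',6.6)
```

```text
scale 6.6
```

View pics/s8a.png

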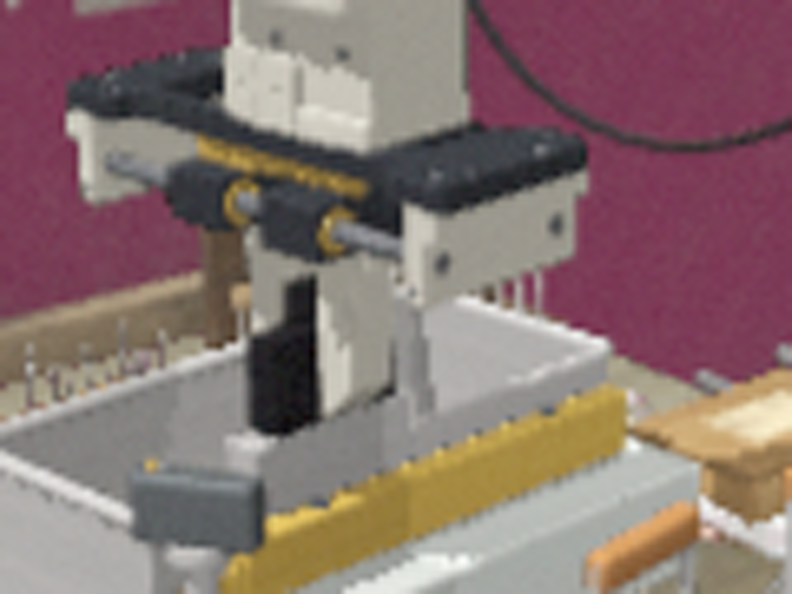

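The gauge has entered between bar and wall, so I'll carry on down.

play_rows(moves=[230, 0, 0, 4, 0, 230, 0, 0, 8, 0, 230, 0, 0, 12, 0, 230, 0, 0, 15, 0, 230, 0, 0, 15, 0, 230, 0, 0, 15, 0])

```text
time: 12.12
tool_pos: [579.2, 170.1, 113.5]
tcp_rot: [-3.141, -0.0, 1.715]
contact_force: [0.6, 0.1, -2.1]
grip_width: 15.2
```

play_rows(moves=[230, 0, 0, 0, 0, 230, -8, 0, 0, 0, 230, -16, 0, 0, 0, 230, -24, 0, 0, 0, 230, -32, 0, 0, 0, 230, -40, 0, 0, 0, 230, -45, 0, 0, 0, 230, -45, 0, 0, 0])

```text
time: 12.78
tool_pos: [585.9, 124.0, 113.8]
tcp_rot: [-3.141, 0.0, 1.714]
contact_force: [1.2, 0.3, -1.9]
grip_width: 14.9
```

play_rows(moves=[230, -8, 0, 0, 0, 230, -16, 0, 0, 0, 230, -24, 0, 0, 0, 230, -32, 0, 0, 0, 230, -40, 0, 0, 0, 230, -47, 0, 0, 0, 230, -47, 0, 0, 0, 230, -47, 0, 0, 0])

```text
time: 13.45
tool_pos: [592.5, 78.6, 113.8]
tcp_rot: [3.142, -0.0, 1.714]
contact_force: [-0.3, -0.1, -1.5]
grip_width: 15.0
```

Run:
```python
from h import *
o=bot.get_obs();print(w2t(*o['tool_pos'][:2]),o['contact_force'],o['tcp_rot'])
snap('scene','s9');snap('top','t9')
crop('s9',230,120,350,210,'s9a',6.6)
crop('t9',160,140,420,310,'t9a',3)
```

```text
(np.float64(-57.563218242701986), np.float64(-48.87531193038025)) [-0.26019772 -0.08053657 -1.53899755] [ 3.14157155e+00 -2.54620994e-04  1.71424890e+00]
scale 6.6
scale 3
```

View pics/s9a.png

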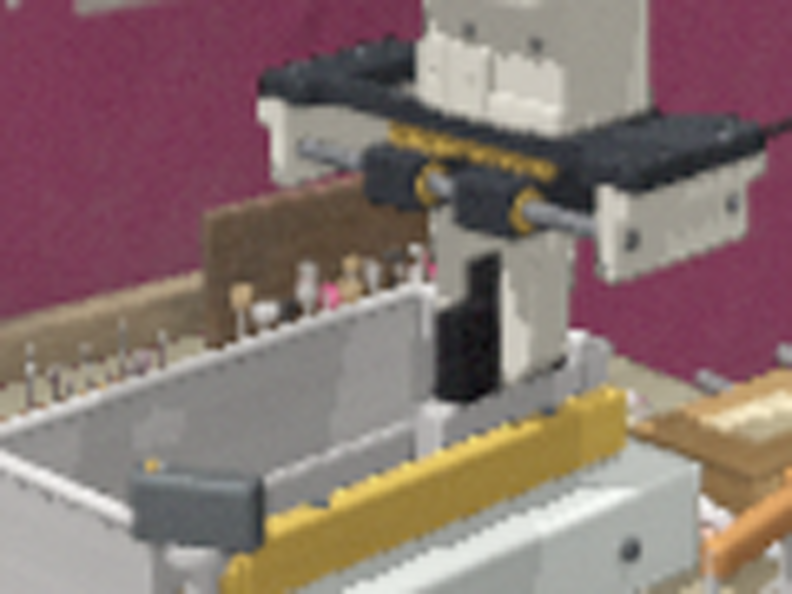

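View pics/t9a.png

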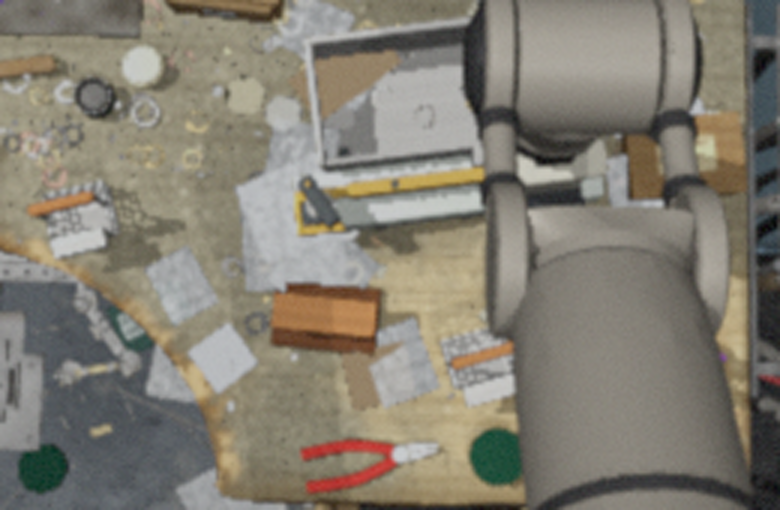

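play_rows(moves=[230, 0, 0, -15, 0, 230, 0, 0, -35, 0, 230, 0, 0, -65, 0, 230, 0, 0, -90, 0, 230, 0, 0, -90, 0, 230, 0, 0, -90, 0])

```text
time: 14.05
tool_pos: [593.0, 79.6, 205.2]
tcp_rot: [3.138, 0.0, 1.716]
contact_force: [-0.1, 1.0, -3.0]
grip_width: 14.7
```

Run:
```python
from h import *
go(454,241.5,175,1.535)
```

```text
shift [ 180.4 -114.3   29.8] turn 10.4 n 5.2
```

play_rows(moves=[230, 30, -19, 0, 2, 230, 65, -41, 0, 5, 230, 100, -63, 0, 8, 230, 135, -85, 0, 10.5, 230, 180, -114, 20, 10.5, 230, 180, -114, 30, 10.5, 230, 180, -114, 30, 10.5, 230, 180, -114, 30, 10.5])

```text
time: 14.72
tool_pos: [452.3, 241.1, 172.2]
tcp_rot: [-3.138, 0.002, 1.535]
contact_force: [-0.0, 0.4, -1.4]
grip_width: 15.0
```

play_rows(moves=[230, 0, 0, 20, 0, 230, 0, 0, 35, 0, 230, 0, 0, 38, 0, 230, 0, 0, 38, 0, 230, 0, 0, 38, 0])

```text
time: 15.13
tool_pos: [454.7, 240.3, 136.3]
tcp_rot: [3.141, -0.0, 1.531]
contact_force: [-0.3, 0.2, -1.6]
grip_width: 14.8
```

Run:
```python
from h import *
go(454,241.5,124,1.535)
snap('scene','s10');snap('top','t10')
crop('s10',215,150,325,265,'s10a',5)
crop('t10',210,200,330,290,'t10a',6)
```

```text
shift [ 1.2 -0.7 12.3] turn -0.2 n 0.3
scale 5
scale 6
```

View pics/s10a.png

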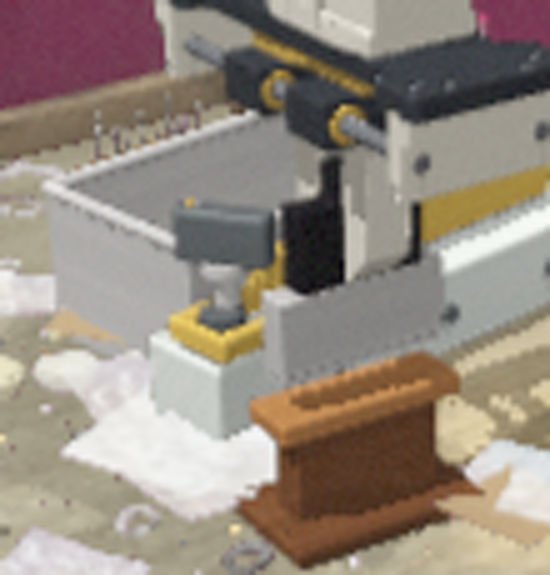

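View pics/t10a.png

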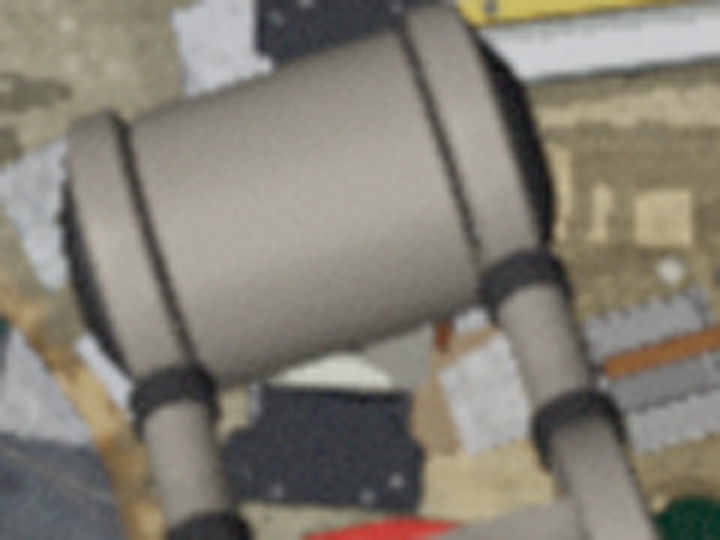

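The gauge's shadow strip runs along the middle of the rest top, so it's centred. Lowering.

play_rows(moves=[230, 0, -0.5, 5, 0, 230, 0, -0.5, 9, 0, 230, 0, -0.5, 10, 0, 230, 0, -0.5, 10, 0, 230, 0, -0.5, 10, 0])

```text
time: 15.65
tool_pos: [453.2, 240.8, 125.7]
tcp_rot: [-3.141, -0.0, 1.532]
contact_force: [-0.8, -0.3, -1.3]
grip_width: 14.7
```

play_rows(moves=[230, 0, 0, 1, 0, 230, 0, 0, 1.5, 0, 230, 0, 0, 2, 0, 230, 0, 0, 2, 0])

```text
time: 15.98
tool_pos: [453.3, 240.8, 123.8]
tcp_rot: [3.142, -0.0, 1.532]
contact_force: [0.7, -0.3, -1.7]
grip_width: 14.7
```

play_rows(moves=[230, 0, 0, 0.5, 0, 230, 0, 0, 1, 0, 230, 0, 0, 1, 0, 230, 0, 0, 1, 0])

```text
time: 16.32
tool_pos: [453.3, 240.8, 123.7]
tcp_rot: [3.141, -0.0, 1.532]
contact_force: [-2.0, -1.6, 7.5]
grip_width: 14.4
```

play_rows(moves=[215, 0, 0, -0.5, 0, 200, 0, 0, -0.5, 0, 180, 0, 0, -0.5, 0, 150, 0, 0, -0.5, 0, 120, 0, 0, -0.5, 0, 120, 0, 0, -0.5, 0, 120, 0, 0, -0.5, 0, 120, 0, 0, -0.5, 0])

```text
time: 16.98
tool_pos: [453.3, 240.8, 123.3]
tcp_rot: [-3.142, -0.0, 1.532]
contact_force: [-0.2, 0.7, 0.1]
grip_width: 48.2
```

play_rows(moves=[120, 0, 0, -20, 0, 120, 0, 0, -50, 0, 120, 0, 0, -90, 0, 120, 0, 0, -110, 0, 120, 0, 0, -110, 0])

```text
time: 17.4
tool_pos: [455.4, 241.6, 238.3]
tcp_rot: [3.133, -0.004, 1.532]
contact_force: [-0.1, 0.3, -0.1]
grip_width: 48.5
```

Run:
```python
from h import *
snap('scene','s11')
crop('s11',140,130,360,280,'s11a',5)
o=bot.get_obs();print(o['joint_positions'].round(2))
```

```text
scale 3.6363636363636362
[0.34 0.33 1.58 0.   1.23 0.38]
```

View pics/s11a.png

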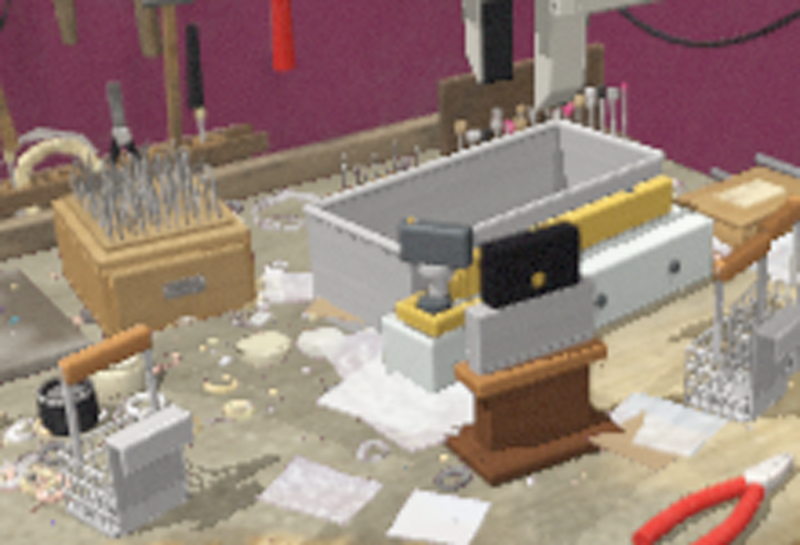

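Run:
```python
from h import *
go(538,461,150,1.813)
```

```text
shift [222.7  74.7  86.5] turn -16.1 n 6.0
```

play_rows(moves=[120, 40, 13, 0, -3, 120, 80, 27, 0, -6, 120, 120, 40, 20, -9, 120, 160, 54, 40, -12, 120, 200, 67, 60, -16, 120, 223, 75, 83, -16, 120, 223, 75, 83, -16, 120, 223, 75, 83, -16])

```text
time: 18.12
tool_pos: [534.9, 461.2, 144.1]
tcp_rot: [-3.133, 0.003, 1.813]
contact_force: [-0.7, -0.1, 0.6]
grip_width: 48.6
```

play_rows(moves=[120, 0, 0, 0, 0, 120, 0, 0, 0, 0])

```text
time: 18.28
tool_pos: [537.1, 459.7, 151.4]
tcp_rot: [3.141, -0.0, 1.81]
contact_force: [-0.5, -0.3, -0.4]
grip_width: 48.7
```

Run:
```python
from h import *
go(538,461,98,1.813)
snap('scene','s12');snap('top','t12')
crop('s12',130,160,250,280,'s12a',5)
crop('t12',260,130,400,290,'t12a',4)
```

```text
shift [ 1.   1.1 53.4] turn -0.1 n 1.3
scale 5
scale 3.75
```

View pics/s12a.png

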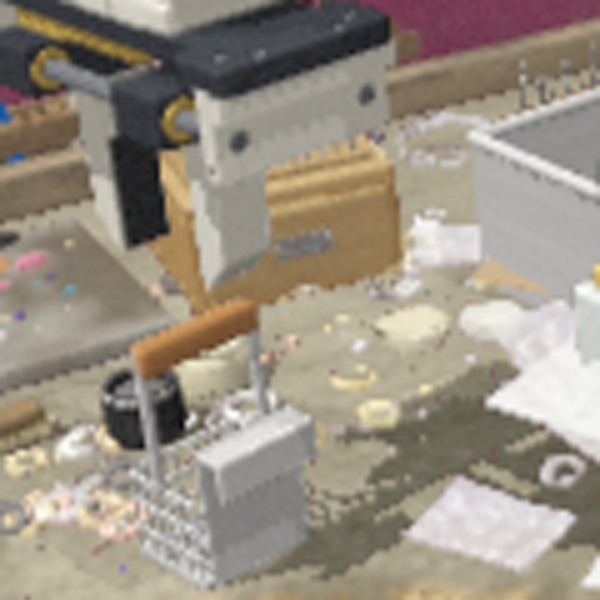

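View pics/t12a.png

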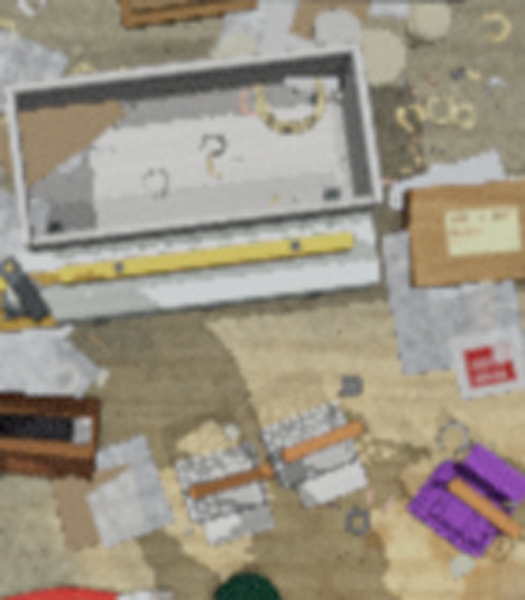

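play_rows(moves=[120, 0.5, 1, 25, 0, 120, 1, 1, 50, 0, 120, 1, 1, 54, 0, 120, 1, 1, 54, 0, 120, 1, 1, 54, 0])

```text
time: 18.8
tool_pos: [538.2, 461.8, 98.2]
tcp_rot: [3.14, -0.001, 1.811]
contact_force: [0.5, 0.5, -0.6]
grip_width: 48.4
```

play_rows(moves=[200, 0, 0, 0, 0, 220, 0, 0, 0, 0, 235, 0, 0, 0, 0, 245, 0, 0, 0, 0, 245, 0, 0, 0, 0, 245, 0, 0, 0, 0, 245, 0, 0, 0, 0, 245, 0, 0, 0, 0])

```text
time: 19.47
tool_pos: [537.6, 462.0, 96.3]
tcp_rot: [3.141, -0.0, 1.811]
contact_force: [0.4, 0.4, 0.2]
grip_width: 9.6
```

play_rows(moves=[245, 0, 0, -20, 0, 245, 0, 0, -55, 0, 245, 0, 0, -90, 0, 245, 0, 0, -130, 0, 245, 0, 0, -145, 0, 245, 0, 0, -145, 0, 245, 0, 0, -145, 0])

```text
time: 20.05
tool_pos: [537.6, 461.9, 241.6]
tcp_rot: [3.141, -0.0, 1.811]
contact_force: [0.5, 0.2, -2.4]
grip_width: 9.8
```

Run:
```python
from h import *
w=t2w(-19,64);print(w);go(*w,236,1.715)
```

```text
(np.float64(614.5124693227276), np.float64(195.81103964286325))
shift [-276.8   11.3    5.5] turn 5.5 n 6.6
```

play_rows(moves=[245, -30, 1, 0, 2, 245, -65, 3, 0, 4, 245, -100, 4, 0, 5.5, 245, -135, 6, 0, 5.5, 245, -170, 7, 0, 5.5, 245, -205, 8, 0, 5.5, 245, -240, 10, 0, 5.5, 245, -265, 11, 0, 5.5])

```text
time: 20.72
tool_pos: [611.0, 203.9, 238.2]
tcp_rot: [-3.136, 0.001, 1.714]
contact_force: [-0.7, 0.1, -0.9]
grip_width: 9.9
```

play_rows(moves=[245, -8, 0, 0, 0, 245, -12, 0, 0, 0, 245, -12, 0, 0, 0, 245, -12, 0, 0, 0, 245, -12, 0, 0, 0])

```text
time: 21.13
tool_pos: [612.5, 196.8, 240.8]
tcp_rot: [-3.141, -0.0, 1.717]
contact_force: [0.5, 0.8, -2.2]
grip_width: 9.6
```

Run:
```python
from h import *
w=t2w(-19,64);go(*w,200,1.715);print(w2t(*bot.get_obs()['tool_pos'][:2]))
snap('scene','s13')
crop('s13',220,80,340,200,'s13a',5)
```

```text
shift [-1.3  1.9 40.8] turn 0.1 n 1.0
(np.float64(-20.862805645405835), np.float64(65.26519441536757))
scale 5
```

View pics/s13a.png

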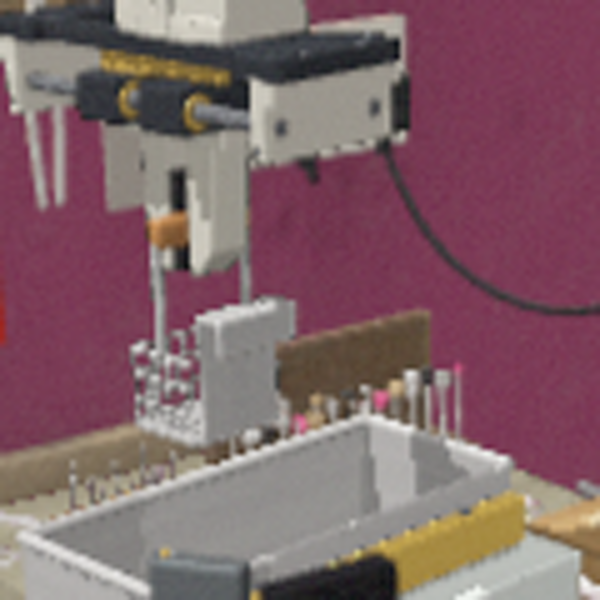

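play_rows(moves=[245, -0.5, 2, 0, 0, 245, -1, 2, 0, 0, 245, -1, 2, 20, 0, 245, -1, 2, 40, 0, 245, -1, 2, 41, 0, 245, -1, 2, 41, 0, 245, -1, 2, 41, 0])

```text
time: 21.77
tool_pos: [615.6, 194.8, 201.3]
tcp_rot: [3.14, -0.0, 1.715]
contact_force: [0.2, -0.5, -1.2]
grip_width: 9.5
```

Run:
```python
from h import *
w=t2w(-19,64);go(*w,150,1.715);o=bot.get_obs();print(w2t(*o['tool_pos'][:2]),o['tool_pos'])
```

```text
shift [ 1.1 -1.  51.3] turn 0.0 n 1.2
(np.float64(-18.01920916032892), np.float64(62.878387946613486)) [615.64406341 194.84178266 201.29508854]
```

play_rows(moves=[245, 0, -1, 10, 0, 245, 0, -1, 20, 0, 245, 0, -1, 30, 0, 245, 0, -1, 40, 0, 245, 0, -1, 45, 0, 245, 0, -1, 45, 0, 245, 0, -1, 45, 0])

```text
time: 22.35
tool_pos: [614.2, 194.4, 154.9]
tcp_rot: [-3.141, -0.0, 1.715]
contact_force: [0.1, -0.1, -1.1]
grip_width: 9.7
```

Run:
```python
from h import *
o=bot.get_obs();print(w2t(*o['tool_pos'][:2]),o['tool_pos'],o['contact_force'])
snap('scene','s14')
crop('s14',220,80,340,200,'s14a',5)
```

```text
(np.float64(-19.538374449914475), np.float64(62.65969839819513)) [614.1720042  194.40735202 154.85257246] [ 0.13405598 -0.09341844 -1.1335686 ]
scale 5
```

View pics/s14a.png

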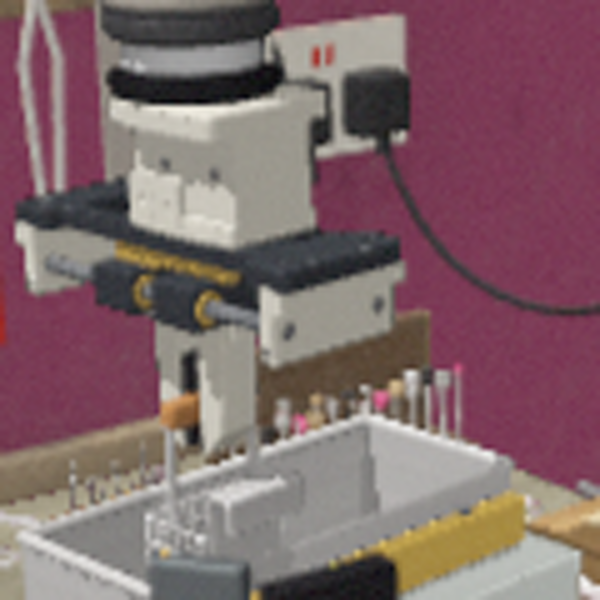

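play_rows(moves=[245, 0, 0, 7, 0, 245, 0, 0, 14, 0, 245, 0, 0, 21, 0, 245, 0, 0, 26, 0, 245, 0, 0, 28, 0, 245, 0, 0, 28, 0, 245, 0, 0, 28, 0])

```text
time: 22.98
tool_pos: [614.3, 194.5, 127.2]
tcp_rot: [-3.142, -0.0, 1.715]
contact_force: [-0.6, -1.3, -1.6]
grip_width: 9.4
```

play_rows(moves=[245, 0, 0, 4, 0, 245, 0, 0, 7, 0, 245, 0, 0, 9, 0, 245, 0, 0, 9, 0, 245, 0, 0, 9, 0])

```text
time: 23.4
tool_pos: [614.2, 194.4, 118.4]
tcp_rot: [3.142, -0.0, 1.715]
contact_force: [0.9, -0.3, -0.4]
grip_width: 9.8
```

Run:
```python
from h import *
o=bot.get_obs();print(w2t(*o['tool_pos'][:2]),o['tool_pos'],o['contact_force'])
snap('scene','s15')
crop('s15',220,90,340,210,'s15a',5)
```

```text
(np.float64(-19.478476819580976), np.float64(62.669609034308095)) [614.22985968 194.42575556 118.37628854] [ 0.8507095  -0.27305165 -0.36059267]
scale 5
```

View pics/s15a.png

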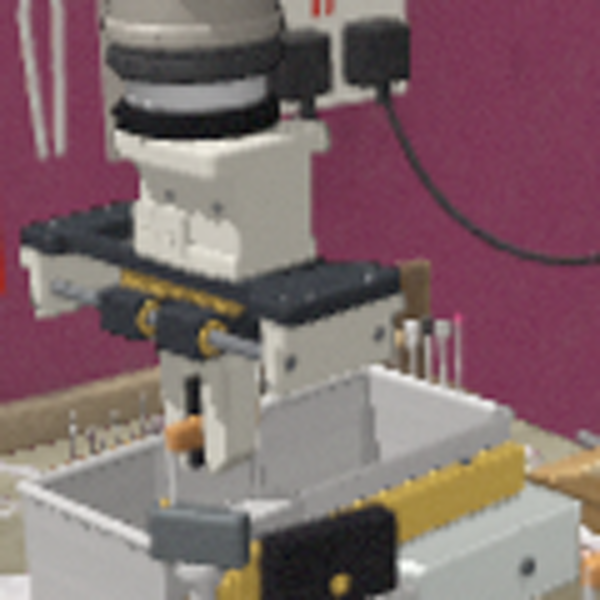

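play_rows(moves=[245, 0, 0, 0.5, 0, 245, 0, 0, 1, 0, 245, 0, 0, 1, 0, 245, 0, 0, 1, 0])

```text
time: 23.78
tool_pos: [614.5, 194.5, 118.1]
tcp_rot: [3.14, -0.0, 1.715]
contact_force: [-0.7, -1.0, 4.2]
grip_width: 9.9
```

Lip seated: contact is about 5 N up. Releasing slowly and opening only partly.

play_rows(moves=[225, 0, 0, 0, 0, 210, 0, 0, 0, 0, 190, 0, 0, 0, 0, 170, 0, 0, 0, 0, 150, 0, 0, 0, 0, 150, 0, 0, 0, 0, 150, 0, 0, 0, 0])

```text
time: 24.37
tool_pos: [614.2, 194.4, 117.2]
tcp_rot: [-3.141, -0.0, 1.715]
contact_force: [0.1, -1.0, 0.9]
grip_width: 37.5
```

play_rows(moves=[150, 0, 0, -15, 0, 150, 0, 0, -40, 0, 150, 0, 0, -80, 0, 150, 0, 0, -110, 0, 150, 0, 0, -110, 0])

```text
time: 24.78
tool_pos: [617.0, 195.0, 235.0]
tcp_rot: [3.129, -0.001, 1.715]
contact_force: [0.1, -0.8, 1.0]
grip_width: 37.8
```

Run:
```python
from h import *
# move clear via -y for a look at B, C: measure now
snap('scene','s16');snap('top','t16')
crop('s16',220,130,400,265,'s16a',4.4)
crop('t16',290,190,400,280,'t16a',6.6)
o=bot.get_obs();print(o['tool_pos'],o['joint_positions'].round(2))
```

```text
scale 4.4
scale 6.6
[614.73311599 194.56791916 228.89599328] [0.19 0.58 1.19 0.   1.37 0.04]
```

View pics/s16a.png

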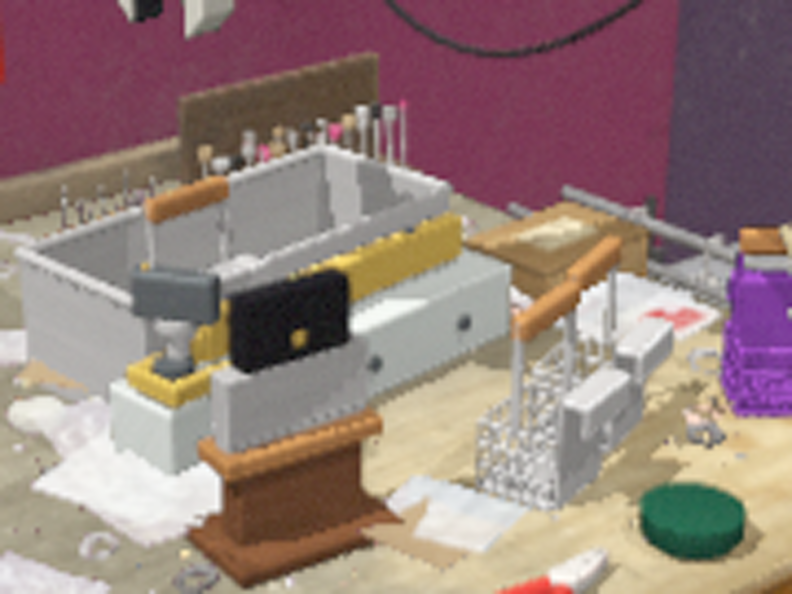

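View pics/t16a.png

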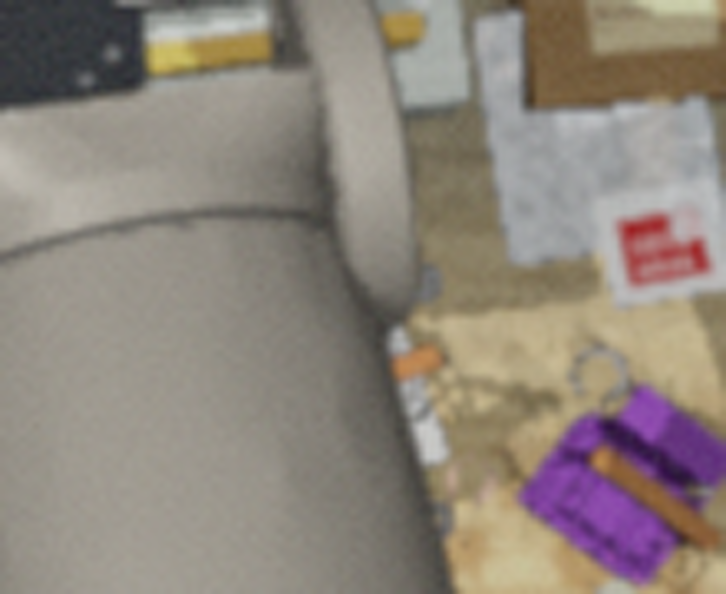

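Basket A hangs upright with its lip on the wall (bail at crop (187,199)). Next I'll measure B and C from t12, which was taken after the knock.

Run:
```python
from h import *
crop('t12',295,230,375,285,'t12b',10)
crop('s16',310,175,390,250,'s16b',8)
```

```text
scale 10
scale 8
```

View pics/t12b.png

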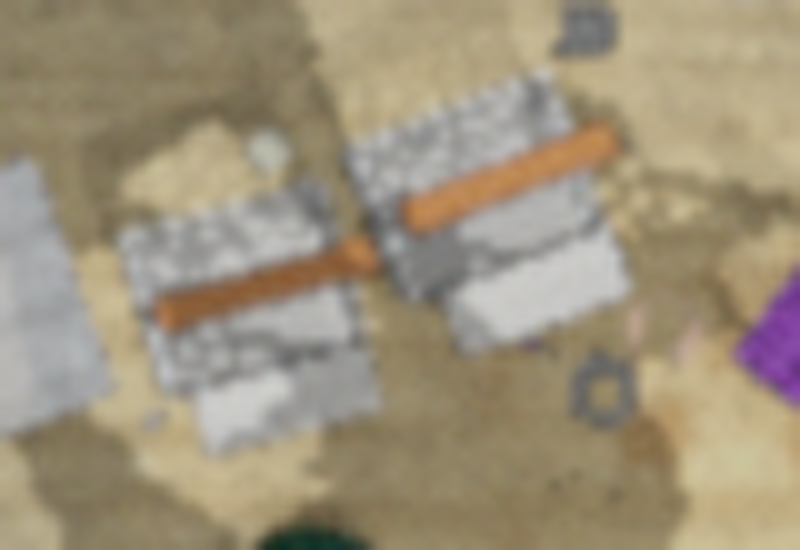

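View pics/s16b.png

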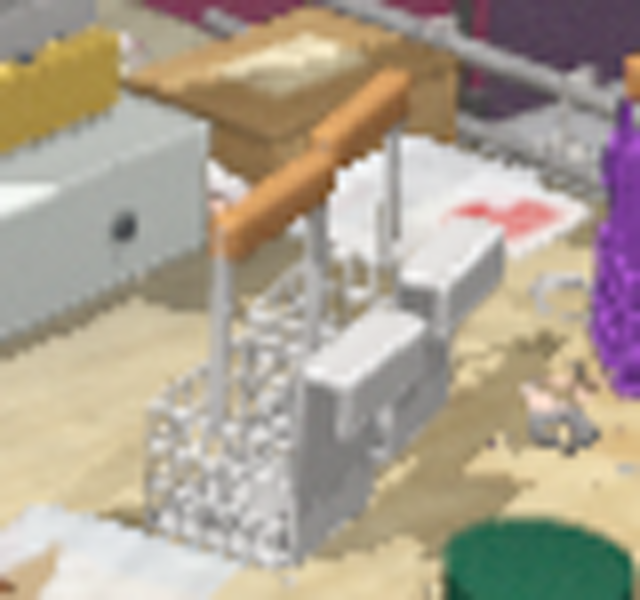

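Run:
```python
from h import *
f=lambda X,Y:uc(X,Y,295,230,10); g=lambda X,Y:uc(X,Y,310,175,8)
for n,e1,e2,s1,s2 in [('B',(157,313),(378,250),(212,232),(330,165)),('C',(404,215),(617,140),(318,140),(408,88))]:
    P=onz('t12',*f(*e1),102);Q=onz('t12',*f(*e2),102);v=P-Q
    print(n,((P+Q)/2).round(1),np.linalg.norm(v).round(1),'yaw',np.arctan2(-v[0],v[1]).round(3))
    m=((P+Q)/2)[:2]+[2,1.8]; y=np.arctan2(-v[0],v[1])
    a=[m[0]-0,m[1],95]; u,w=proj('s16',[a])[0]; print('pred s16b',(u+.5-310)*8,(w+.5-175)*8)
    go(*m,150,y+np.pi/2)
```

```text
B [420.  108.1 102. ] 56.0 yaw 0.298
pred s16b 275.4711365024373 206.43239141857475
shift [ -56.  -203.1   78.2] turn -8.8 n 5.4
C [446.6  49.2 102. ] 55.3 yaw 0.358
pred s16b 363.46560590475246 123.69708882184477
shift [-118.2 -185.4   78.3] turn -12.2 n 5.6
```

play_rows(moves=[120, -20, -33, 0, -3, 120, -42, -66, 0, -6, 120, -64, -99, 0, -9, 120, -86, -132, 0, -12, 120, -108, -165, 30, -12, 120, -118, -185, 65, -12, 120, -118, -185, 70, -12, 120, -118, -185, 70, -12])

```text
time: 25.55
tool_pos: [444.0, 50.3, 153.8]
tcp_rot: [-3.133, -0.004, 1.923]
contact_force: [0.2, -0.1, 0.3]
grip_width: 48.6
```

play_rows(moves=[120, 0, 0, 0, 0, 120, 0, 0, 0, 0, 120, 0, 0, 0, 0])

```text
time: 25.8
tool_pos: [449.5, 51.4, 158.1]
tcp_rot: [3.14, 0.001, 1.925]
contact_force: [0.1, 0.2, 0.1]
grip_width: 48.5
```

Run:
```python
from h import *
go(448.6,51,98,1.929)
snap('scene','s17')
crop('s17',290,110,410,250,'s17a',4.2)
```

```text
shift [-0.  -1.1 60.1] turn -0.2 n 1.4
scale 4.2
```

View pics/s17a.png

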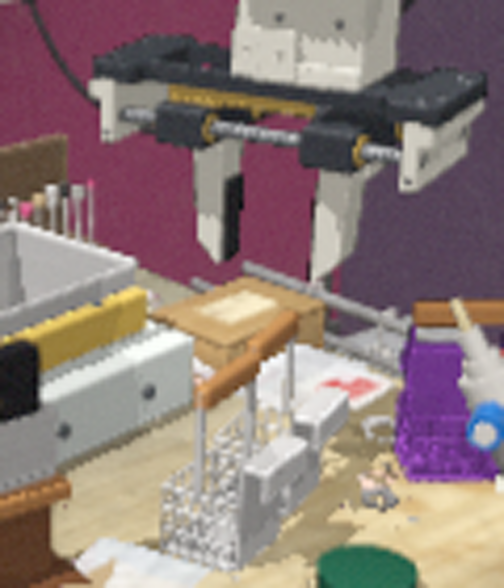

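play_rows(moves=[120, 0, -0.5, 25, 0, 120, 0, -0.5, 50, 0, 120, 0, -0.5, 60, 0, 120, 0, -0.5, 60, 0, 120, 0, -0.5, 60, 0, 120, 0, -0.5, 60, 0])

```text
time: 26.35
tool_pos: [448.7, 51.0, 98.3]
tcp_rot: [3.14, 0.001, 1.925]
contact_force: [0.1, -0.9, 0.6]
grip_width: 48.8
```

play_rows(moves=[200, 0, 0, 0, 0, 220, 0, 0, 0, 0, 235, 0, 0, 0, 0, 245, 0, 0, 0, 0, 245, 0, 0, 0, 0, 245, 0, 0, 0, 0, 245, 0, 0, 0, 0, 245, 0, 0, 0, 0])

```text
time: 27.02
tool_pos: [447.7, 50.9, 97.4]
tcp_rot: [3.141, -0.0, 1.925]
contact_force: [-0.9, 0.0, 2.1]
grip_width: 9.4
```

Run:
```python
from h import *
snap('scene','s18')
crop('s18',290,110,410,250,'s18a',4.2)
```

```text
scale 4.2
```

View pics/s18a.png

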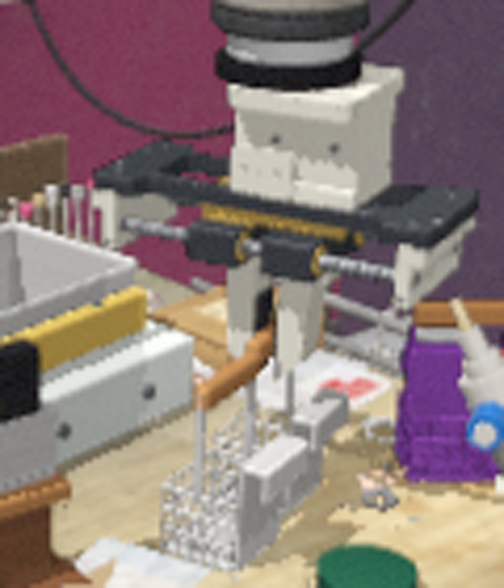

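play_rows(moves=[245, 0, 0, -15, 0, 245, 0, 0, -35, 0, 245, 0, 0, -60, 0, 245, 0, 0, -90, 0, 245, 0, 0, -125, 0, 245, 0, 0, -145, 0, 245, 0, 0, -145, 0, 245, 0, 0, -145, 0])

```text
time: 27.73
tool_pos: [447.9, 50.8, 242.7]
tcp_rot: [3.14, 0.001, 1.925]
contact_force: [-0.7, 0.1, -1.9]
grip_width: 9.6
```

Run:
```python
from h import *
w=t2w(-19,-62);print(w);go(*w,240,1.715)
```

```text
(np.float64(632.5938286398714), np.float64(71.1151517986992))
shift [-45.  180.3   3. ] turn 12.0 n 4.5
```

play_rows(moves=[245, -8, 30, 0, 3, 245, -16, 62, 0, 6, 245, -24, 94, 0, 9, 245, -32, 127, 0, 12, 245, -40, 158, 0, 12, 245, -45, 180, 0, 12, 245, -45, 180, 0, 12, 245, -45, 180, 0, 12])

```text
time: 28.4
tool_pos: [631.7, 71.0, 238.7]
tcp_rot: [-3.136, -0.001, 1.715]
contact_force: [-0.4, 0.1, -2.2]
grip_width: 9.8
```

play_rows(moves=[245, 0, 0, 0, 0, 245, 0, 0, 0, 0, 245, 0, 0, 0, 0])

```text
time: 28.65
tool_pos: [631.2, 71.0, 242.3]
tcp_rot: [-3.141, -0.0, 1.715]
contact_force: [-0.5, 1.2, -1.3]
grip_width: 9.8
```

Run:
```python
from h import *
w=t2w(-19,-62);go(*w,200,1.715);print(w2t(*bot.get_obs()['tool_pos'][:2]))
snap('scene','s19')
crop('s19',220,70,400,250,'s19a',3.3)
```

```text
shift [-0.1  1.4 42.3] turn 0.0 n 1.0
(np.float64(-20.36314989920225), np.float64(-61.93953986240096))
scale 3.3
```

View pics/s19a.png

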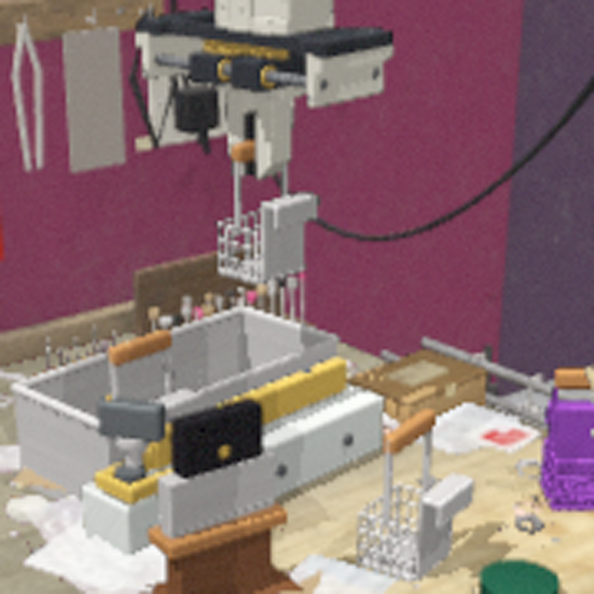

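play_rows(moves=[245, 0, 1, 15, 0, 245, 0, 1, 35, 0, 245, 0, 1, 55, 0, 245, 0, 1, 75, 0, 245, 0, 1, 82, 0, 245, 0, 1, 82, 0, 245, 0, 1, 82, 0, 245, 0, 1, 82, 0])

```text
time: 29.37
tool_pos: [633.9, 71.1, 162.1]
tcp_rot: [3.139, 0.0, 1.715]
contact_force: [0.4, -0.4, -0.4]
grip_width: 10.0
```

Run:
```python
from h import *
w=t2w(-19,-62);go(*w,119.5,1.715);o=bot.get_obs();print(w2t(*o['tool_pos'][:2]),o['tool_pos'])
```

```text
shift [ 0.2 -1.4 42.5] turn 0.0 n 1.0
(np.float64(-17.750989901192497), np.float64(-62.148842781150286)) [633.85127073  71.14708607 162.05214815]
```

play_rows(moves=[245, 0, -1, 8, 0, 245, 0, -1.2, 16, 0, 245, 0, -1.2, 24, 0, 245, 0, -1.2, 31, 0, 245, 0, -1.2, 33, 0, 245, 0, -1.2, 33, 0, 245, 0, -1.2, 33, 0])

```text
time: 29.95
tool_pos: [632.0, 71.0, 127.1]
tcp_rot: [-3.141, -0.0, 1.715]
contact_force: [-0.6, -0.5, -1.2]
grip_width: 9.8
```

play_rows(moves=[245, 0, 0, 4, 0, 245, 0, 0, 7, 0, 245, 0, 0, 9, 0, 245, 0, 0, 9, 0, 245, 0, 0, 9, 0])

```text
time: 30.37
tool_pos: [632.3, 71.0, 119.1]
tcp_rot: [3.14, 0.0, 1.715]
contact_force: [-0.9, 0.4, 4.4]
grip_width: 9.8
```

Run:
```python
from h import *
o=bot.get_obs();print(w2t(*o['tool_pos'][:2]),o['tool_pos'],o['contact_force'])
snap('scene','s20')
crop('s20',220,70,400,250,'s20a',3.3)
```

```text
(np.float64(-19.340017649447006), np.float64(-62.07902320534574)) [632.26867026  70.98815299 119.12451708] [-0.89432815  0.37012342  4.43740846]
scale 3.3
```

View pics/s20a.png

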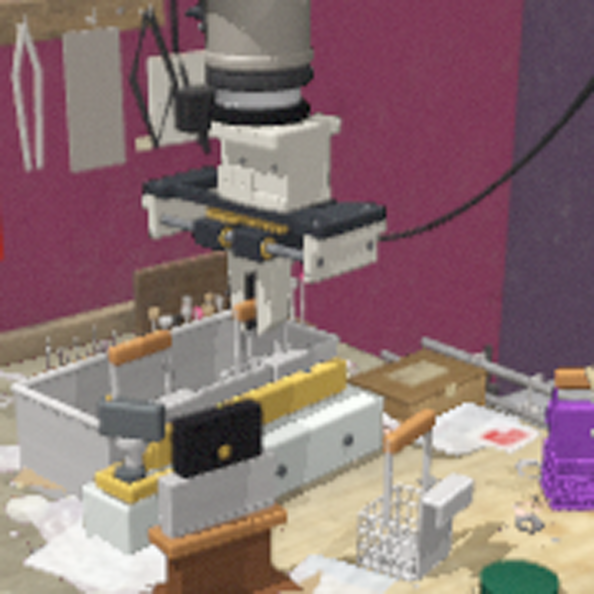

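Seated, with about 6 N of contact at the expected height (base near 21.7). Releasing, then on to B.

play_rows(moves=[225, 0, 0, 0, 0, 210, 0, 0, 0, 0, 190, 0, 0, 0, 0, 170, 0, 0, 0, 0, 150, 0, 0, 0, 0, 150, 0, 0, 0, 0, 150, 0, 0, 0, 0])

```text
time: 31.0
tool_pos: [631.9, 71.0, 118.2]
tcp_rot: [-3.141, -0.0, 1.715]
contact_force: [-0.3, -1.0, -0.2]
grip_width: 37.3
```

play_rows(moves=[150, 0, 0, -15, 0, 150, 0, 0, -40, 0, 150, 0, 0, -80, 0, 150, 0, 0, -110, 0, 150, 0, 0, -110, 0, 150, 0, 0, -110, 0])

```text
time: 31.5
tool_pos: [632.8, 71.0, 230.6]
tcp_rot: [3.137, 0.001, 1.715]
contact_force: [-0.1, 0.3, 0.0]
grip_width: 38.1
```

Run:
```python
from h import *
snap('scene','s21')
crop('s21',220,130,390,260,'s21a',4.6)
go(422,110,150,.298+np.pi/2)
```

```text
scale 4.6
shift [  68.8 -202.1   78.4] turn -8.8 n 5.5
```

View pics/s21a.png

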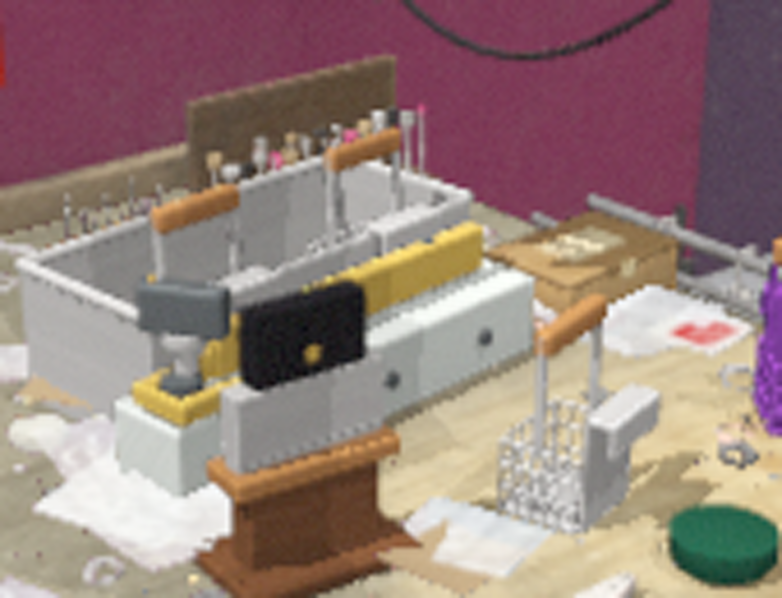

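play_rows(moves=[120, 11, -33, 0, -3, 120, 22, -66, 0, -6, 120, 33, -99, 0, -9, 120, 45, -132, 0, -9, 120, 56, -165, 30, -9, 120, 69, -202, 65, -9, 120, 69, -202, 70, -9, 120, 69, -202, 70, -9])

```text
time: 32.22
tool_pos: [416.3, 110.4, 154.5]
tcp_rot: [-3.131, -0.003, 1.873]
contact_force: [-0.9, -0.1, -0.3]
grip_width: 48.7
```

play_rows(moves=[120, 0, 0, 0, 0, 120, 0, 0, 0, 0, 120, 0, 0, 0, 0, 120, 0, 0, 0, 0])

```text
time: 32.55
tool_pos: [423.6, 110.0, 159.0]
tcp_rot: [3.14, 0.0, 1.872]
contact_force: [0.6, -0.3, -0.5]
grip_width: 48.5
```

Run:
```python
from h import *
go(422,110,98,.298+np.pi/2)
snap('scene','s22');snap('top','t22')
crop('s22',260,110,380,250,'s22a',4.2)
crop('t22',250,140,370,230,'t22a',6.5)
```

```text
shift [ 0.5 -1.7 61. ] turn 0.2 n 1.5
scale 4.2
scale 6.5
```

View pics/s22a.png

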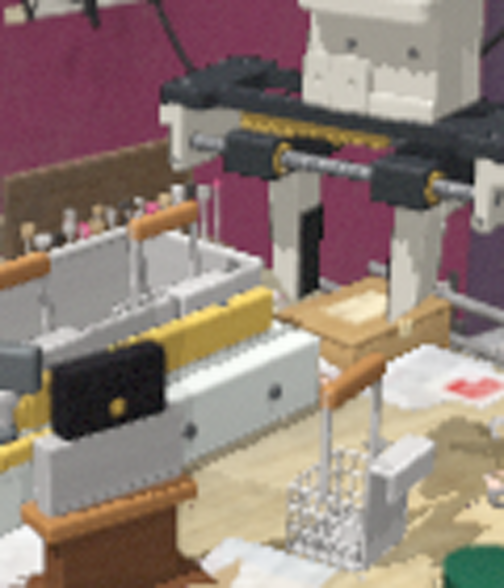

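View pics/t22a.png

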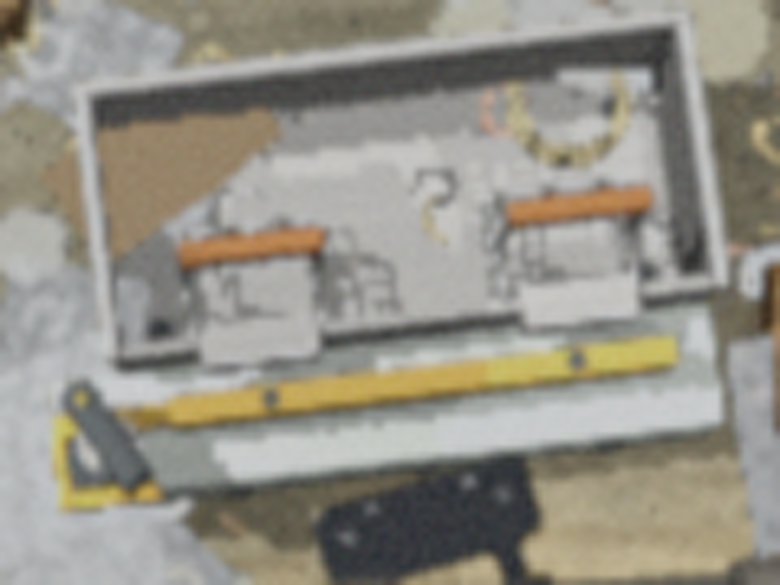

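Both baskets hang square, lips over the wall at crop (262,345) and (580,300). The free middle, columns 325–505, takes the 140 px bail. Grasping B.

play_rows(moves=[120, 0.5, -1, 25, 0, 120, 0.5, -1, 50, 0, 120, 0.5, -1, 61, 0, 120, 0.5, -1, 61, 0, 120, 0.5, -1, 61, 0, 120, 0.5, -1, 61, 0])

```text
time: 33.15
tool_pos: [421.8, 110.4, 98.1]
tcp_rot: [3.14, 0.0, 1.872]
contact_force: [0.7, -0.1, -0.1]
grip_width: 48.8
```

play_rows(moves=[200, 0, 0, 0, 0, 220, 0, 0, 0, 0, 235, 0, 0, 0, 0, 245, 0, 0, 0, 0, 245, 0, 0, 0, 0, 245, 0, 0, 0, 0, 245, 0, 0, 0, 0, 245, 0, 0, 0, 0])

```text
time: 33.82
tool_pos: [420.9, 110.4, 97.3]
tcp_rot: [-3.142, -0.0, 1.872]
contact_force: [0.2, -0.7, 0.3]
grip_width: 9.6
```

play_rows(moves=[245, 0, 0, -15, 0, 245, 0, 0, -35, 0, 245, 0, 0, -60, 0, 245, 0, 0, -90, 0, 245, 0, 0, -125, 0, 245, 0, 0, -155, 0, 245, 0, 0, -155, 0, 245, 0, 0, -155, 0])

```text
time: 34.48
tool_pos: [421.5, 110.5, 253.4]
tcp_rot: [3.138, 0.001, 1.872]
contact_force: [-0.8, 0.7, -2.6]
grip_width: 9.6
```

Run:
```python
from h import *
w=t2w(-19,1);print(w);go(*w,250,1.715)
snap('scene','s23')
crop('s23',260,60,380,220,'s23a',3.7)
```

```text
(np.float64(623.5531489812995), np.float64(133.4630957207812))
shift [-38.  199.7   4.1] turn 9.0 n 4.9
scale 3.7
```

View pics/s23a.png

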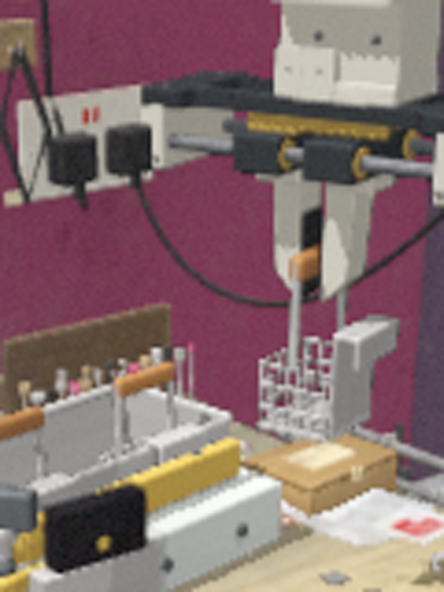

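play_rows(moves=[245, -6, 31, 0, 3, 245, -12, 63, 0, 6, 245, -18, 95, 0, 9, 245, -24, 127, 0, 9, 245, -31, 160, 0, 9, 245, -38, 190, 0, 9, 245, -38, 200, 0, 9, 245, -38, 200, 0, 9])

```text
time: 35.2
tool_pos: [624.3, 133.5, 248.2]
tcp_rot: [-3.137, -0.0, 1.715]
contact_force: [-0.8, 0.5, -1.7]
grip_width: 9.9
```

play_rows(moves=[245, 0, 0, 0, 0, 245, 0, 0, 0, 0, 245, 0, 0, 0, 0, 245, 0, 0, 0, 0])

```text
time: 35.53
tool_pos: [622.5, 133.5, 252.6]
tcp_rot: [-3.141, -0.0, 1.715]
contact_force: [-0.2, -0.3, -1.1]
grip_width: 9.5
```

Run:
```python
from h import *
w=t2w(-19,0.5);go(*w,165,1.715);print(w2t(*bot.get_obs()['tool_pos'][:2]))
snap('scene','s24')
crop('s24',220,60,360,220,'s24a',3.7)
```

```text
shift [-0.7  1.1 87.6] turn 0.0 n 2.1
(np.float64(-20.06639135726415), np.float64(1.1456444860216064))
scale 3.7
```

View pics/s24a.png

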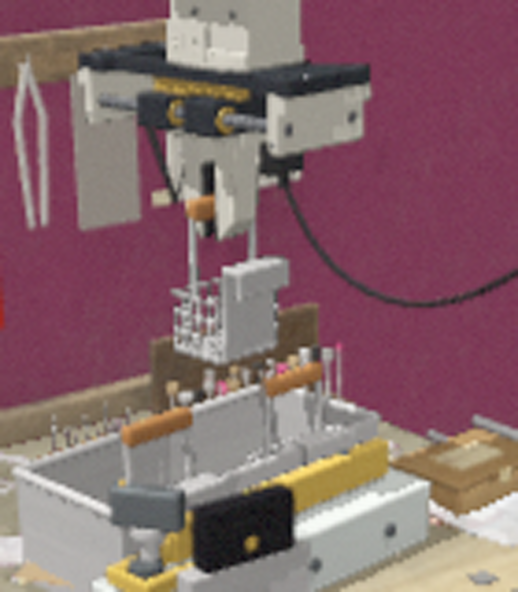

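play_rows(moves=[245, -0.5, 0, 15, 0, 245, -0.5, 0, 35, 0, 245, -0.5, 0, 50, 0, 245, -0.5, 0, 65, 0, 245, -0.5, 0, 80, 0, 245, -0.5, 0, 90, 0, 245, -0.5, 0, 90, 0, 245, -0.5, 0, 90, 0])

```text
time: 36.25
tool_pos: [623.2, 133.0, 162.5]
tcp_rot: [-3.141, -0.0, 1.715]
contact_force: [0.5, 1.0, -0.7]
grip_width: 9.7
```

play_rows(moves=[245, 0, 0, 0, 0, 245, 0, 0, 0, 0])

```text
time: 36.42
tool_pos: [623.8, 133.1, 163.6]
tcp_rot: [3.139, 0.0, 1.715]
contact_force: [-0.4, 0.2, -0.6]
grip_width: 9.5
```

Run:
```python
from h import *
w=t2w(-19,0.5);go(*w,119.5,1.715);o=bot.get_obs();print(w2t(*o['tool_pos'][:2]),o['contact_force'])
snap('scene','s25')
crop('s25',220,90,340,210,'s25a',5)
```

```text
shift [-0.1 -0.3 44.1] turn 0.0 n 1.1
(np.float64(-18.772621602858955), np.float64(0.5652402578521571)) [-0.41995145  0.19151929 -0.55127057]
scale 5
```

View pics/s25a.png

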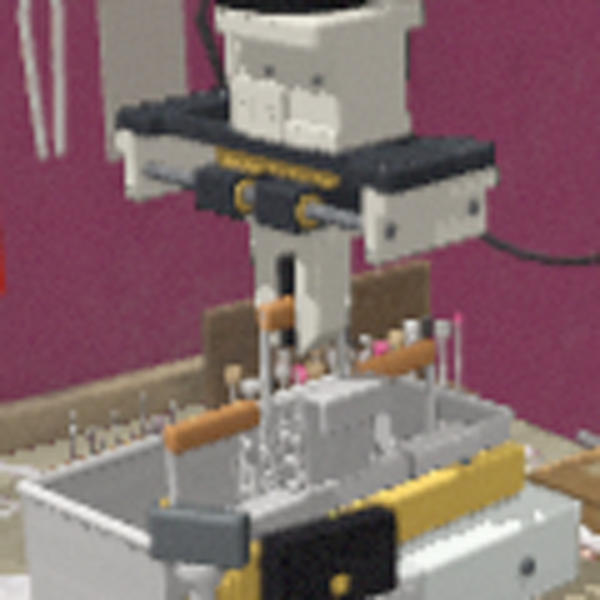

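play_rows(moves=[245, 0, -0.3, 8, 0, 245, 0, -0.3, 16, 0, 245, 0, -0.3, 24, 0, 245, 0, -0.3, 31, 0, 245, 0, -0.3, 35, 0, 245, 0, -0.3, 35, 0, 245, 0, -0.3, 35, 0])

```text
time: 37.05
tool_pos: [622.9, 133.0, 126.9]
tcp_rot: [-3.141, -0.0, 1.715]
contact_force: [0.3, 1.3, -1.1]
grip_width: 9.6
```

play_rows(moves=[245, 0, 0, 4, 0, 245, 0, 0, 7, 0, 245, 0, 0, 9, 0, 245, 0, 0, 9, 0, 245, 0, 0, 9, 0])

```text
time: 37.47
tool_pos: [623.3, 133.0, 119.1]
tcp_rot: [3.14, -0.0, 1.715]
contact_force: [0.1, -0.1, 3.5]
grip_width: 9.3
```

Seated at 119.1, which is the expected height, with about 4.5 N up. Releasing.

play_rows(moves=[225, 0, 0, 0, 0, 210, 0, 0, 0, 0, 190, 0, 0, 0, 0, 170, 0, 0, 0, 0, 150, 0, 0, 0, 0, 150, 0, 0, 0, 0, 150, 0, 0, 0, 0])

```text
time: 38.05
tool_pos: [623.0, 133.0, 118.2]
tcp_rot: [-3.141, -0.0, 1.715]
contact_force: [-0.2, 0.3, 1.0]
grip_width: 37.0
```

play_rows(moves=[150, 0, 0, -15, 0, 150, 0, 0, -40, 0, 150, 0, 0, -80, 0, 150, 0, 0, -110, 0, 150, 0, 0, -130, 0, 150, 0, 0, -130, 0])

```text
time: 38.55
tool_pos: [624.9, 133.2, 254.2]
tcp_rot: [3.132, 0.0, 1.715]
contact_force: [0.6, -0.0, 0.6]
grip_width: 37.8
```

Run:
```python
from h import *
go(420,330,260,1.715)
```

```text
shift [ 224.2 -174.4   -7.7] turn 0.0 n 6.8
```

play_rows(moves=[150, 32, -25, 0, 0, 150, 64, -50, 0, 0, 150, 96, -75, 0, 0, 150, 128, -100, 0, 0, 150, 160, -125, 0, 0, 150, 192, -150, 0, 0, 150, 222, -174, 0, 0, 150, 222, -174, 0, 0])

```text
time: 39.22
tool_pos: [413.7, 331.3, 247.9]
tcp_rot: [-3.139, -0.002, 1.721]
contact_force: [0.5, 0.2, -0.3]
grip_width: 38.0
```

Run:
```python
from h import *
snap('scene','s26');snap('top','t26')
crop('s26',210,130,340,250,'s26a',5)
crop('t26',250,140,370,230,'t26a',6.5)
```

```text
scale 5
scale 6.5
```

View pics/s26a.png

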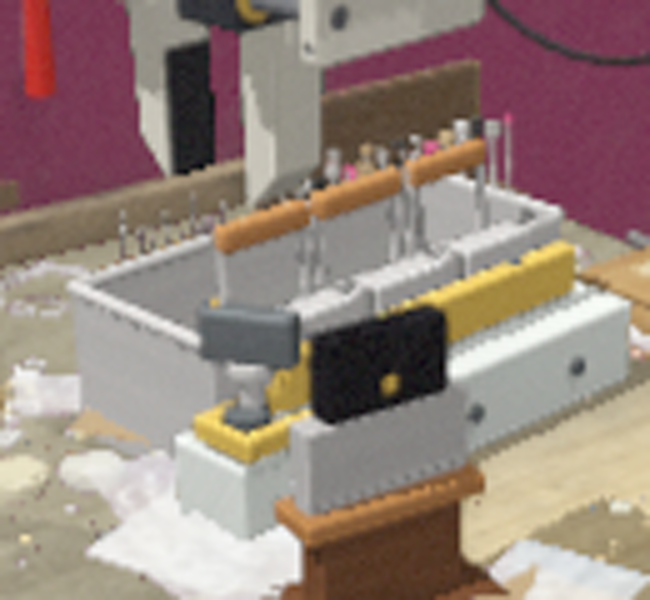

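View pics/t26a.png

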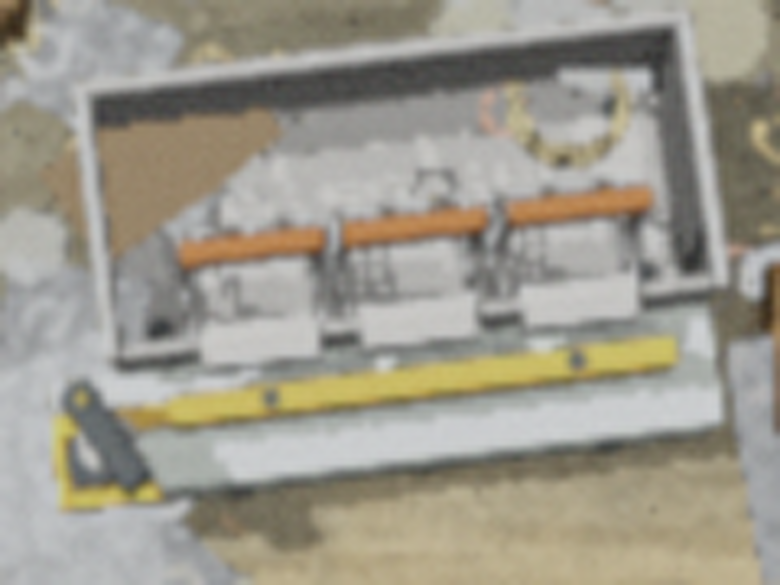

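All three baskets hang level and in line in both views, and the gauge is upright on the rest. One settling call, then I'll hand in.

play_rows(moves=[150, 0, 0, 0, 0, 150, 0, 0, 0, 0, 150, 0, 0, 0, 0, 150, 0, 0, 0, 0, 150, 0, 0, 0, 0, 150, 0, 0, 0, 0])

```text
time: 39.82
tool_pos: [419.3, 327.2, 248.2]
tcp_rot: [-3.142, 0.0, 1.714]
contact_force: [-0.4, 0.2, 0.3]
grip_width: 37.7
```

Run:
```python
from h import *
print(bot.get_obs()['tool_pos'],bot.get_obs()['contact_force']); print(bot.close_job())
```

```text
[419.28639608 327.15457306 248.22335571] [-0.40077776  0.23234326  0.25723469]
the job is handed in; nothing more can be done
None
```

The job is handed in, at about 40 s of the 200 s allowed; the hand-in gives no verdict.

- **Bolt and gap:** I turned the bolt from about -0.5 to about +0.47 rad, read as 0.48 from the grip yaw and 0.46 from the image. That makes the gap about 16.2 mm.
- **Gauge check:** The gauge went into the gap to about 4 mm above the ledge and slid from tank y +45 to about -48 mm with no side force beyond about 1 N. I then stood it on the rest and released it.
- **Baskets:** All three hang at about y = +63, 0 and -62 mm. The knocked basket was measured again before I grasped it. Each one touched down at the expected height with a small upward force.

The last pictures from both cameras showed all three baskets upright and square, the gauge upright on its rest, the bolt unmoved and the gripper clear. I didn't measure the gauge's final position on the rest; I went by where it was released, within 1 mm of the measured middle of the rest.

One disagreement: positions from the top camera alone were 2–3 mm off those found by touching the bolt. I corrected for that, and the fits then went in without resistance.

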